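Chock a cylinder liner on a tilting table, then tilt it

TASK

With the tilting table still level, set the wooden wedge chock flat on it in front of the middle of the cylinder liner and slide it, thin end first, against the liner's low side until the liner has rolled back against the fence's two stop screws and the chock sits home under a firm push of 7 to 9 N; the liner must never take more than 12 N, which would mark it, nor ride up off the table. Leave the chock there and press the table's bar handle down to its stop for angled drilling, the liner staying against the screws. Leave the piston, the spanner and the spark plug where they are.

Things in the scene. Friction and masses are not known exactly. Their poses are not given: they have to be found in the camera images.
- liner: Cylinder liner: oily cast-iron tube, (mm) 68 outside, 57 bore, 105 long, 0.8 kg, lying loose on the tilting table 5 to 50 short of the stop screws; rolls at a touch. Origin: middle of the tube on its axis, 34 above the table. y lies along the tube, parallel to the fence; x and z turn as it rolls. Set the chock down clear of its bulge. Against the screws, the push rises 5 to 10 N a mm.
- chock: Plain hardwood wedge, 89 x 40 x 40 mm, 0.12 kg, standing on the bench right of the table. Origin: underside, under the place to grip it, across its width. x points to the toe (x = +55, 3 high); the face rises from there at 35 degrees to the flat top at x = +2; upright back at x = -34; sides at y = +-20; z up. When it touches the liner its origin is 70 from the liner's axis along the table.
- table_top (a point): On the tilting table's steel top (two slots, 166 mm wide), 25 above the trunnion axis, which runs along y; 105 above the bench while level. x points from the low end (edge x = -150, nearest the robot, with the handle) to the high end (edge x = +115, with the fence); y along the fence; z out of the top. The axes tilt with the table; the fixture may be turned 0.35 rad either way.
- handle (a point): Middle of the table's bar handle: steel bar 14 mm thick, 100 long, parallel to the fence, 33 out from the low edge, its centre 97 above the bench while level. Axes as table_top. It is 183 from the trunnion axis and goes down 47 to the stop.
- tilt_table (a joint): Tilt of the table in rad: 0 level, 0.26 (15 degrees) with its low end down on the stop. Stiff trunnions: it needs about 7 N down on the handle to turn and stays where it is left.
- piston: Bare piston, 55 across, 54 mm high, standing on the bench right of the fixture; origin under its middle. Bystander.
- spanner_13: Combination spanner, 176 mm long, lying on the bench left of the fixture; origin under its middle, long along y. Bystander.
- spark_plug_0: Used spark plug, 77 mm long, lying on the bench left of the fixture; origin under its middle. Bystander.
- fence: Fence with its two stop screws: a steel angle bar 150 mm long, 48 high, bolted across the table's high end. Origin: foot of its upright front face, 60 to 68 from table_top along x; axes as table_top. Two 8 mm screws at y = +-30, 34 above the table, both stick out of the face towards the low end by the same amount, set anywhere from 4 to 26 (not measured); the liner rests against their tips.
Things that resemble listed ones, but are neither listed nor needed, are in the scene too. There is more than one size of the chock; the job needs the largest.

How it is judged:
By the outcome, as a careful person would: the job done as asked, in the order asked, and still so for the second after the job is handed in, with the robot touching nothing.
It also fails if it takes over 72 s, if anything falls off the work surface, if the arm or the gripper's body presses on something with over 40 N, if the wrist force passes 120 N, or if a joint passes its speed limit or range.

ROBOT

A 6-joint arm with a two-finger parallel gripper is mounted at the origin on a cart in front of the work surface, level with it; the furniture and walls round the work are solid. World frame = base frame: x ahead of the robot, y to its left, z up, the work surface at z = 0. Lengths are in m, angles in rad, forces in N, time in s.
With the tool pointing down it reaches from about 0.25 to 0.725 m from the base axis. Payload 9.7 kg.
Tool frame: the origin (TCP) lies on the centre line of the jaws, within the pads' length; the fingertips stand 19 mm ahead of it and the grasp point (between the pads) is the TCP (env.tips_ahead is the distance from the TCP to the fingertips, in m); z points along the fingers, y is the direction in which the jaws open and shut (so a half turn about z gives the same grasp; the last joint's range is limited). The gripper opens to 85 mm and grips with 20 to 120 N. Pads are 22 mm wide; open, the fingers measure 114 mm over their backs; the gripper's body (76 mm by 85 mm) begins 54 mm behind the grasp point. The pads swing forward as they close: fully open they stand 13 mm farther back than shut.
Start: joints at [1.285, 0.087, 0.176, 1.66, 0, 1.571], TCP at [0.155, 0.528, 0.25] pointing down, gripper open.
Joint ranges: [-3.13, 3.13], [-0.85, 1.81], [-1.15, 1.24], [-2.2, 2.28], [-1.44, 1.52], [-3.14, 3.14]. Speed limits (rad/s): [2.22, 2.22, 2.57, 3.14, 3.14, 3.14].

INTERFACE

Orientations are given as a unit quaternion [x, y, z, w].
In Python, from station import env, grab_frame, order gives the robot as it stands. The module is installed in compiled form; this text tells all that it offers.
- The arm moves only by the shell command python3 -m jog 'ROWS' [FORCE]. ROWS is JSON, a list that holds one entry, the list of rows, each a list of 7 numbers: the turn, a rotation vector about the tool's x, y, z in degrees, then the shift along the tool's x, y, z in cm, then the opening, from 0 (shut) to 1 (fully open). A call has exactly 8 rows; each row shifts and turns the commanded pose from where the row before left it, along the tool's axes as they then stand; what a row does not reach is not made up. A row lasts 1/10 s, in which the tool goes at most 50 mm and 8.59 degrees, less where a joint would pass 70% of its speed; a pose out of reach is approached as far as the arm can. A call is refused whole if a number of a shift passes 5 or a number of a turn 8.59, either way. A call with a gripper value outside its range is refused whole. The fingers move at their own pace and stop on an object; FORCE is the grip in N (left out, the last holds). Time passes only in rows, so rows that do not move let the fingers close, or fill a call up. It gives the time, the measured TCP pose, the force and the opening at its end, in the units of the state.
- env.get_state(): the state, without advancing time (a new reading comes with each control period).
- grab_frame(name): name is "scene" or "top" or "wrist"; returns a dict with "frame" (400x640x3 uint8, red, green, blue), "depth" (400x640 float32, m along the optical axis (not along the pixel's ray), 0 where there is no reading), "intrinsics" (3x3 intrinsics, pixels), "position" and "rotation" of the camera in the world; the wrist camera has in their place "mount" (4x4, takes a point from camera to tool coordinates, whose origin is the TCP and whose axes are the flange's). Camera axes: x right, y up, looking along -z (the intrinsics and any distortion apply to the point x, -y, -z); pixel columns grow to the right and rows downward; lengths in m; the calibration is good to about 2 mm. A picture is of the moment at which its call begins: read the wrist's pose just before it.
- order.job_done(): hands the job in, once; it reports no verdict.
The state is a dict: "time_s": time; "joints": joint angles; "qvel": joint speeds; "tau": joint torques, N m; "eef_pos": TCP position; "tcp_rot": TCP orientation; "ft_force": force on the tool from outside, world axes, zero at the start; "torque": the same for the moment, N m; "grip_width": finger opening in m.
Only numpy, scipy, OpenCV 4.12 (cv2) and the standard library are available. Lean on these libraries where they do the work, as an engineer would, in place of code of your own. Each camera call takes 0.05 s, during which the arm holds its last target.

## Working session

There is one attempt and no reset: what is moved stays moved. The work goes in short steps, Python scripts to look and compute and a shell command to move; the robot and the scene stay as the last step left them, time stands still between calls to the robot, and variables do not carry over. Pictures are saved under pics/ and viewed, and the job is handed in when it is done.

```bash
mkdir -p pics; ls; cat > h.py <<'E'
import numpy as np, cv2, json
from station import env, grab_frame, order
def snap(n,fn):
    s=env.get_state(); f=grab_frame(n); cv2.imwrite('pics/'+fn+'.png',cv2.cvtColor(f['frame'],cv2.COLOR_RGB2BGR))
    np.savez('pics/'+fn+'.npz',eef=s['eef_pos'],rot=s['tcp_rot'],**{k:v for k,v in f.items()})
    return s,f
E
python3 - <<'E'
from h import *
s,f=snap('scene','scene0'); s,g=snap('top','top0')
for k in ['time_s','eef_pos','tcp_rot','ft_force','grip_width','joints']: print(k,s[k])
for x in (f,g): print({k:(v.tolist() if hasattr(v,'tolist') else v) for k,v in x.items() if k not in('frame','depth')})
print(env.tips_ahead)
E
```

```text
pics
time_s 0.05
eef_pos [0.15501296 0.52748527 0.24958173]
tcp_rot [ 1.42424811e-01  9.89805401e-01 -6.59462064e-04 -8.42723875e-05]
ft_force [ 0.12637948 -0.05190611  0.2623616 ]
grip_width 0.08507510302676333
joints [ 1.28498149e+00  8.74464689e-02  1.75116972e-01  1.65979631e+00
 -2.10120000e-05  1.57080310e+00]
{'intrinsics': [[432.0351270795002, 0.0, 321.70330280873407], [0.0, 432.0351270795002, 199.01406187490423], [0.0, 0.0, 1.0]], 'position': [-0.506313263660139, -0.639086882561702, 0.7837010698748486], 'rotation': [0.4460868750043824, -0.24830664435495628, -0.429044725846969, 0.7451650377875394]}
{'intrinsics': [[428.76379925357764, 0.0, 328.24623382308744], [0.0, 428.76379925357764, 198.5226120672386], [0.0, 0.0, 1.0]], 'position': [0.356943559978624, 0.03393438144523165, 1.2651166065385568], 'rotation': [0.06547870342143618, -0.06674299972313488, -0.6990012806927932, 0.7089817493955961]}
0.019
```

View pics/scene0.png

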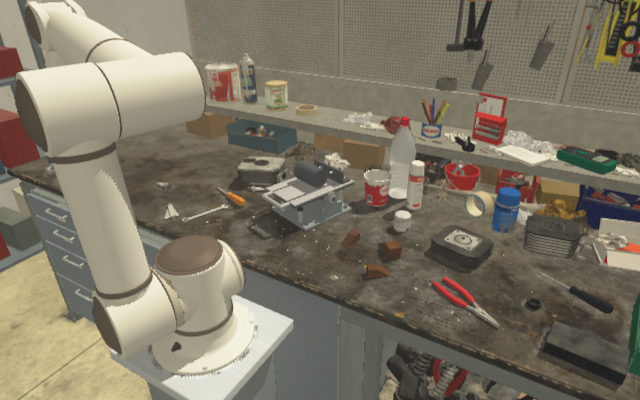

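View pics/top0.png

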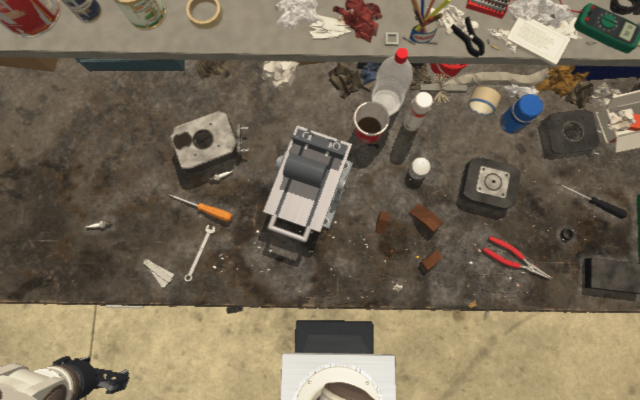

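The top view shows three wedges that could be the chock, at (383,221), (426,218) and (430,262). The liner is at (312,168), and the handle is near (290,235). The piston is probably the white-topped thing at (419,170). I'll crop closer to check.

```bash
python3 - <<'E'
import cv2
a=cv2.imread('pics/top0.png');b=cv2.imread('pics/scene0.png')
c1=cv2.resize(a[110:290,250:450],(600,540),interpolation=cv2.INTER_CUBIC);cv2.imwrite('pics/c1.png',c1)
c2=cv2.resize(b[150:290,240:440],(800,560),interpolation=cv2.INTER_CUBIC);cv2.imwrite('pics/c2.png',c2)
E
```

```text
(no output)
```

View pics/c1.png

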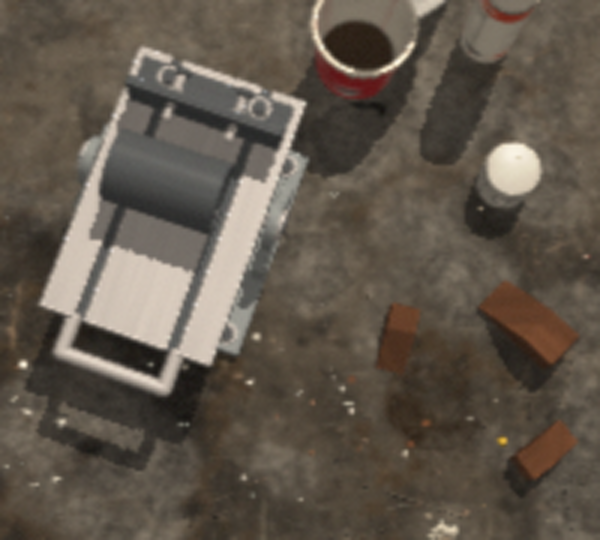

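View pics/c2.png

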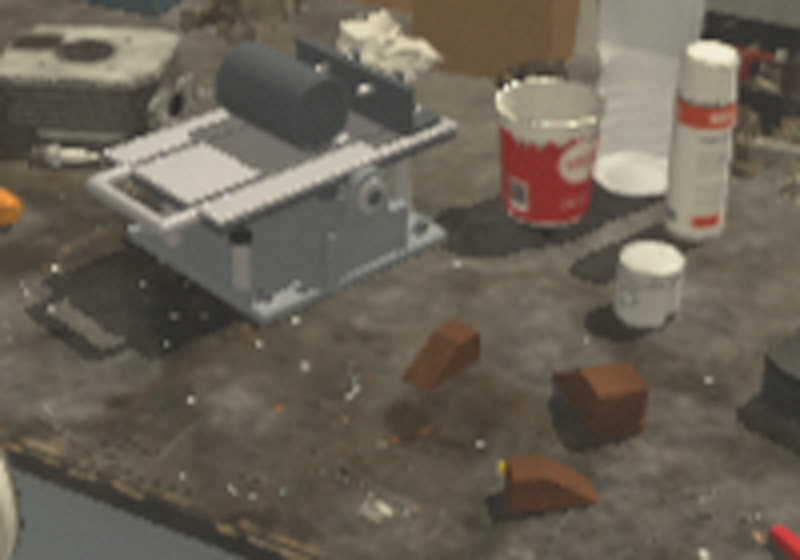

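```bash
cat >> h.py <<'E'
from scipy.spatial.transform import Rotation as R
def cam(fn):
    d=np.load('pics/'+fn+'.npz'); 
    if 'mount' in d:
        M=d['mount']; Rt=R.from_quat(d['rot']).as_matrix()
        return d, Rt@M[:3,:3], d['eef']+Rt@M[:3,3]
    return d, R.from_quat(d['rotation']).as_matrix(), d['position']
def pts(fn):
    d,Rc,p=cam(fn); K=d['intrinsics']; D=d['depth']; v,u=np.mgrid[0:D.shape[0],0:D.shape[1]]
    P=np.stack([(u-K[0,2])/K[0,0]*D,-(v-K[1,2])/K[1,1]*D,-D],-1)
    return P@Rc.T+p
def ray(fn,u,v,z):
    d,Rc,p=cam(fn);K=d['intrinsics']
    r=Rc@np.array([(u-K[0,2])/K[0,0],-(v-K[1,2])/K[1,1],-1]); return p+r*(z-p[2])/r[2]
def px(fn,P):
    d,Rc,p=cam(fn);K=d['intrinsics']; q=Rc.T@(np.array(P)-p); return K[0,0]*q[0]/-q[2]+K[0,2], K[1,2]-K[1,1]*q[1]/-q[2]
E
python3 - <<'E'
from h import *
P=pts('top0'); d=np.load('pics/top0.npz'); D=d['depth']; f=d['frame']
for n,(u,v) in dict(liner=(312,168),wedge=(426,218),w2=(383,221),w3=(430,262),bench=(360,270),table=(295,200),piston=(419,165),handle=(287,236)).items(): print(n,P[v,u].round(3), f[v,u])
# table top
m=((P[...,2]>.1)&(P[...,2]<.112)&(D>0)).astype(np.uint8); m[:,:255]=0;m[:,360:]=0;m[:100]=0;m[260:]=0
c=max(cv2.findContours(m,0,1)[0],key=cv2.contourArea); print('table rect',cv2.minAreaRect(c))
bp=cv2.boxPoints(cv2.minAreaRect(c)); print([ray('top0',*b,.105).round(4) for b in bp], P[m>0][:,2].mean())
hsv=cv2.cvtColor(f,cv2.COLOR_RGB2HSV)
w=cv2.inRange(hsv,(3,90,40),(14,255,255)); w[:200]=0;w[280:]=0;w[:,:370]=0;w[:,450:]=0
for c in cv2.findContours(w,0,1)[0]:
    if cv2.contourArea(c)>40: print(cv2.contourArea(c),cv2.minAreaRect(c))
E
```

```text
liner [0.644 0.077 0.176] [100  99  96]
wedge [ 0.537 -0.25   0.036] [107  67  43]
w2 [ 0.528 -0.127  0.025] [78 49 35]
w3 [ 0.411 -0.26   0.027] [105  66  45]
bench [ 0.386 -0.062 -0.   ] [79 69 59]
table [0.571 0.125 0.106] [210 196 183]
piston [ 0.69  -0.231  0.052] [233 224 204]
handle [0.482 0.153 0.003] [73 69 64]
table rect ((305.98114013671875, 186.0660400390625), (68.95498657226562, 107.82803344726562), 15.94539737701416)
[array([0.4913, 0.223 , 0.105 ]), array([0.7887, 0.1519, 0.105 ]), array([ 0.7353, -0.037 ,  0.105 ]), array([0.4426, 0.0421, 0.105 ])] 0.10489171069471431
221.5 ((431.17071533203125, 259.96343994140625), (11.713031768798828, 21.864328384399414), 51.34019088745117)
219.0 ((383.1922912597656, 223.03846740722656), (12.94366455078125, 23.533939361572266), 11.309932708740234)
471.0 ((426.0000305175781, 217.0), (31.11269760131836, 16.970561981201172), 45.0)
```

I chose the wedge at (426,218). It has about twice the area of the other two (471 px against about 220), measures roughly 90 mm, and stands on its base. The other candidates, (383,221) and (431,260), are the smaller sizes. Next I'll work out the move to look at it from the wrist.

```bash
cat >> h.py <<'E'
def need(target,yaw):
    """rows needed: target TCP pos, tool-x yaw (deg), tool straight down. prints shift in current tool axes (cm), turn about tool z (deg)"""
    s=env.get_state(); Rt=R.from_quat(s['tcp_rot']); M=Rt.as_matrix()
    y=np.radians(yaw); G=np.array([[np.cos(y),np.sin(y),0],[np.sin(y),-np.cos(y),0],[0,0,-1]]); 
    rv=(Rt.inv()*R.from_matrix(G)).as_rotvec(degrees=True)
    dw=np.array(target)-s['eef_pos']
    print('shift in current axes cm',(M.T@dw*100).round(2),' in goal axes',(G.T@dw*100).round(2),' turn deg',rv.round(2),'yaw now',np.degrees(np.arctan2(M[1,0],M[0,0])).round(2))
    print('t',round(s['time_s'],2),'pos',s['eef_pos'].round(4),'q',np.degrees(s['joints']).round(1),'F',s['ft_force'].round(2),'w',round(s['grip_width'],4))
E
python3 - <<'E'
from h import *
s,f=snap('wrist','w0'); print(f['mount'].round(4),f['intrinsics'])
need([0.45,-0.2,0.3],163.6)
E
```

```text
[[-1.100e-03  9.469e-01  3.215e-01  8.280e-02]
 [ 1.000e+00  9.000e-04  7.000e-04  5.000e-04]
 [ 4.000e-04  3.215e-01 -9.469e-01 -1.230e-01]
 [ 0.000e+00  0.000e+00  0.000e+00  1.000e+00]] [[277.60417502   0.         319.94059475]
 [  0.         277.60417502 202.57396176]
 [  0.           0.           1.        ]]
shift in current axes cm [-48.81 -61.49  -4.96]  in goal axes [-48.84 -61.46  -5.03]  turn deg [-0.06  0.    0.03] yaw now 163.63
t 0.15 pos [0.155  0.5275 0.2497] q [73.6  5.  10.  95.1 -0.  90. ] F [0.66 0.71 0.45] w 0.0857
```

```bash
python3 -m jog '[[[0,0,0,-3.05,-3.84,-0.31,1],[0,0,0,-3.05,-3.84,-0.31,1],[0,0,0,-3.05,-3.84,-0.31,1],[0,0,0,-3.05,-3.84,-0.31,1],[0,0,0,-3.05,-3.84,-0.31,1],[0,0,0,-3.05,-3.84,-0.31,1],[0,0,0,-3.05,-3.84,-0.31,1],[0,0,0,-3.05,-3.84,-0.31,1]]]' 
python3 - <<'E'
from h import *
snap('wrist','w1');need([0.45,-0.2,0.3],163.6)
E
```

```text
time_s: 0.95
eef_pos: [0.3026, 0.1624, 0.2752]
tcp_rot: [0.142, 0.99, 0.0, 0.0]
ft_force: [1.6, 1.3, 0.0]
grip_width: 0.085
shift in current axes cm [-24.16 -29.97  -2.31]  in goal axes [-23.98 -30.11  -2.41]  turn deg [-0.07  0.15 -0.33] yaw now 163.27
t 1.0 pos [0.3049 0.1565 0.2759] q [ 27.3 -22.3 -10.9 101.3  -0.2  44. ] F [ 1.52 -1.92  0.25] w 0.0852
```

View pics/w1.png

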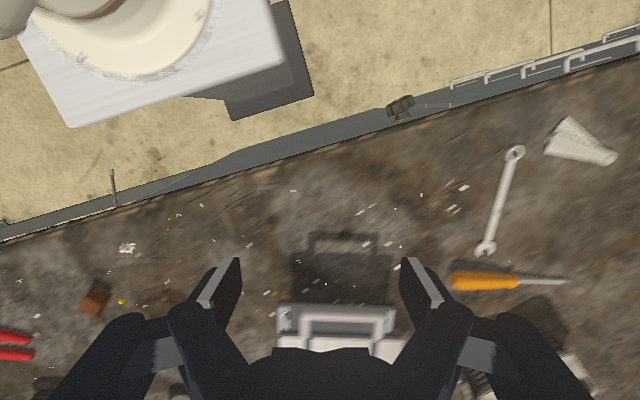

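Wrist view 1 shows the spanner at (500,200), the handle at (335,315) and a small wedge at (95,300), with the chock still hidden. I'm moving to a spot where the chock is visible.

```bash
python3 - <<'E'
from h import *
need([0.587,-0.163,0.28],163.6)
E
```

```text
shift in current axes cm [-36.21 -22.48  -0.29]  in goal axes [-36.08 -22.69  -0.41]  turn deg [-0.07  0.15 -0.33] yaw now 163.27
t 1.0 pos [0.3049 0.1565 0.2759] q [ 27.3 -22.3 -10.9 101.3  -0.2  44. ] F [ 1.52 -1.92  0.25] w 0.0852
```

```bash
python3 -m jog '[[[0,0,0,-4.2,-2.6,0,1],[0,0,0,-4.2,-2.6,0,1],[0,0,0,-4.2,-2.6,0,1],[0,0,0,-4.2,-2.6,0,1],[0,0,0,-4.2,-2.6,0,1],[0,0,0,-4.2,-2.6,0,1],[0,0,0,-4.2,-2.6,0,1],[0,0,-8.5,-4.2,-2.6,0,1]]]' && python3 -m jog '[[[0,0,-8.5,0,0,0,1],[0,0,-8.5,0,0,0,1],[0,0,-8.5,0,0,0,1],[0,0,-8.5,0,0,0,1],[0,0,-8.5,0,0,0,1],[0,0,-8.5,0,0,0,1],[0,0,-8.5,0,0,0,1],[0,0,-8.5,0,0,0,1]]]'
python3 - <<'E'
from h import *
snap('wrist','w2');snap('top','top2');need([0.587,-0.163,0.28],240)
E
```

```text
time_s: 1.8
eef_pos: [0.5673, -0.132, 0.2747]
tcp_rot: [0.069, 0.998, 0.0, -0.0]
ft_force: [0.8, 1.1, 1.8]
grip_width: 0.0856
time_s: 2.6
eef_pos: [0.5663, -0.13, 0.2747]
tcp_rot: [-0.504, 0.864, 0.0, -0.0]
ft_force: [0.2, -0.2, -0.0]
grip_width: 0.0851
shift in current axes cm [ 1.84 -3.43 -0.53]  in goal axes [ 1.82 -3.44 -0.52]  turn deg [ 0.03 -0.01  0.26] yaw now -119.74
t 2.7 pos [ 0.5663 -0.13    0.2748] q [-12.9  10.   18.4  98.4   0.  -73.2] F [-1.21 -0.24 -0.81] w 0.0854
```

View pics/w2.png

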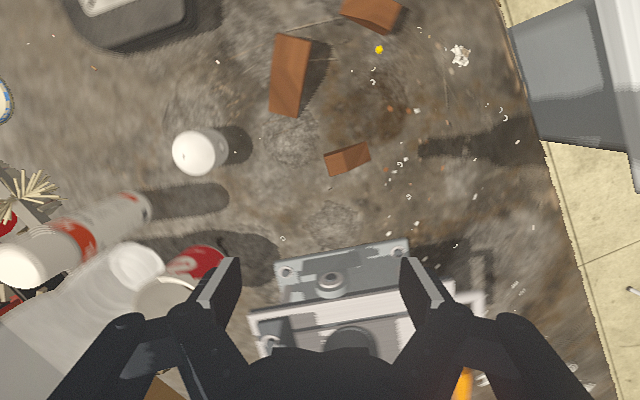

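```bash
python3 - <<'E'
from h import *
P=pts('w2');d=np.load('pics/w2.npz');f=d['frame']
a=cv2.imread('pics/w2.png');cv2.imwrite('pics/c3.png',cv2.resize(a[15:135,230:390],(800,600),interpolation=cv2.INTER_CUBIC))
hsv=cv2.cvtColor(f,cv2.COLOR_RGB2HSV)
w=cv2.inRange(hsv,(3,100,40),(14,255,255)); w[:25]=0;w[130:]=0;w[:,:255]=0;w[:,330:]=0
c=max(cv2.findContours(w,0,1)[0],key=cv2.contourArea);print(cv2.contourArea(c),cv2.boundingRect(c))
m=np.zeros(w.shape,np.uint8);cv2.drawContours(m,[c],-1,1,-1)
Q=P[(m>0)&(d['depth']>0)];print(len(Q),Q[:,2].min(),Q[:,2].max())
t=Q[Q[:,2]>.036];r=cv2.minAreaRect((t[:,:2]*1000).astype(np.float32));print('top',r)
al=Q[Q[:,2]>.004];print('all',cv2.minAreaRect((al[:,:2]*1000).astype(np.float32)),cv2.boxPoints(cv2.minAreaRect((al[:,:2]*1000).astype(np.float32))))
lo=Q[(Q[:,2]<.012)];print('low mean',lo.mean(0),'topmean',t.mean(0))
E
```

```text
2601.0 (269, 33, 43, 85)
2693 -0.00226620186772164 0.04206722784004896
top ((526.3533325195312, -268.23419189453125), (41.21150207519531, 40.44934844970703), 45.97629165649414)
all ((542.1551513671875, -252.04550170898438), (86.55110168457031, 40.379554748535156), 45.72575759887695) [[ 497.48877 -268.93674]
 [ 526.40076 -297.12546]
 [ 586.82153 -235.15427]
 [ 557.90955 -206.96555]]
low mean [ 0.56606184 -0.23274144  0.00590666] topmean [ 0.52554289 -0.26866751  0.03908398]
```

View pics/c3.png

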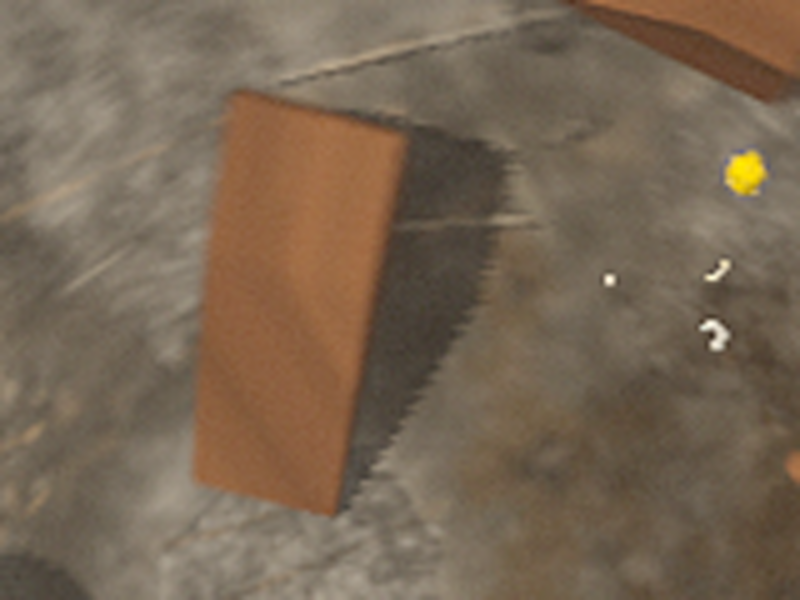

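The crop confirms a plain wedge with its back toward the image top, at (320,105) in the crop. Its origin is about (0.5356, -0.2587) with x yaw about 45.8°. I'll grip it with tool yaw 225.8°.

```bash
python3 - <<'E'
from h import *
need([0.5356,-0.2587,0.10],225.8)
E
```

```text
shift in current axes cm [12.69 -3.73 17.48]  in goal axes [11.37 -6.77 17.48]  turn deg [ 3.000e-02 -1.000e-02  1.446e+01] yaw now -119.74
t 2.7 pos [ 0.5663 -0.13    0.2748] q [-12.9  10.   18.4  98.4   0.  -73.2] F [-1.21 -0.24 -0.81] w 0.0854
```

```bash
python3 -m jog '[[[0,0,7.23,0,0,0,1],[0,0,7.23,0,0,0,1],[0,0,0,2.3,-1.35,3.5,1],[0,0,0,2.3,-1.35,3.5,1],[0,0,0,2.3,-1.35,3.5,1],[0,0,0,2.3,-1.35,3.5,1],[0,0,0,2.17,-1.37,3.48,1],[0,0,0,0,0,0,1]]]' 
python3 - <<'E'
from h import *
snap('wrist','w3');need([0.5356,-0.2587,0.028],225.8)
E
```

```text
time_s: 3.5
eef_pos: [0.5321, -0.26, 0.0946]
tcp_rot: [-0.385, 0.923, 0.003, -0.003]
ft_force: [-0.1, 0.5, 0.2]
grip_width: 0.0852
shift in current axes cm [-0.2  -0.15  6.96]  in goal axes [-0.18 -0.12  6.96]  turn deg [ 0.27 -0.09 -0.49] yaw now -134.69
t 3.55 pos [ 0.5335 -0.2592  0.0976] q [-25.9  10.9  -0.3  79.2   0.  -71.2] F [-0.6  -0.56  0.84] w 0.0854
```

View pics/w3.png

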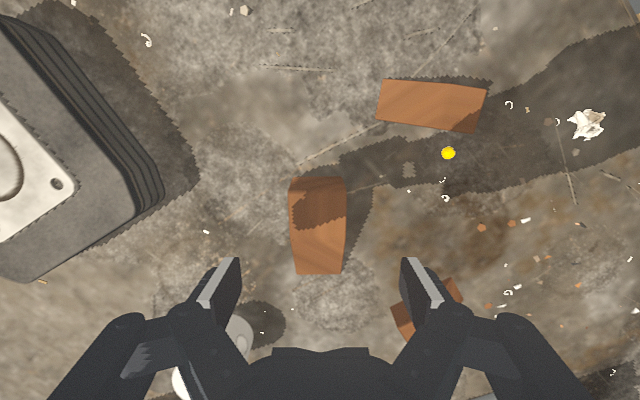

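```bash
python3 -m jog '[[[0,0,0,0,0,1.4,1],[0,0,0,0,0,1.4,1],[0,0,0,0,0,1.4,1],[0,0,0,0,0,1.4,1],[0,0,0,0,0,1.2,1],[0,0,0,0,0,0,1],[0,0,0,0,0,0,1],[0,0,0,0,0,0,1]]]' 
python3 - <<'E'
from h import *
snap('wrist','w4');need([0.5356,-0.2587,0.028],225.8)
E
```

```text
time_s: 4.35
eef_pos: [0.5357, -0.259, 0.033]
tcp_rot: [-0.388, 0.922, -0.0, 0.0]
ft_force: [0.0, 0.6, 0.3]
grip_width: 0.0856
shift in current axes cm [-0.02  0.03  0.51]  in goal axes [-0.02  0.03  0.51]  turn deg [-0.07  0.02 -0.14] yaw now -134.34
t 4.4 pos [ 0.5357 -0.259   0.0331] q [-25.8  12.4  -5.7  71.8  -0.  -71.5] F [-0.09 -0.14  0.26] w 0.0857
```

View pics/w4.png

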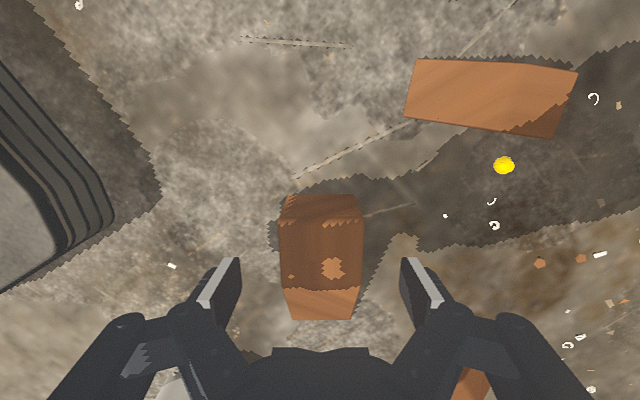

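```bash
python3 -m jog '[[[0,0,0,0,0,0.5,1],[0,0,0,0,0,0,0.3],[0,0,0,0,0,0,0.3],[0,0,0,0,0,0,0.3],[0,0,0,0,0,0,0.3],[0,0,0,0,0,0,0.3],[0,0,0,0,0,0,0.3],[0,0,0,0,0,0,0.3]]]' 40
python3 - <<'E'
from h import *
snap('wrist','w5');need([0.5356,-0.2587,0.028],225.8)
E
```

```text
time_s: 5.2
eef_pos: [0.5354, -0.2588, 0.0275]
tcp_rot: [-0.388, 0.922, -0.0, 0.0]
ft_force: [1.2, 0.6, 2.0]
grip_width: 0.0391
shift in current axes cm [-0.03 -0.   -0.05]  in goal axes [-0.03 -0.   -0.05]  turn deg [-0.02  0.01 -0.14] yaw now -134.34
t 5.25 pos [ 0.5354 -0.2589  0.0275] q [-25.8  12.6  -6.1  71.3  -0.  -71.5] F [-0.48  0.36  3.6 ] w 0.0394
```

View pics/w5.png

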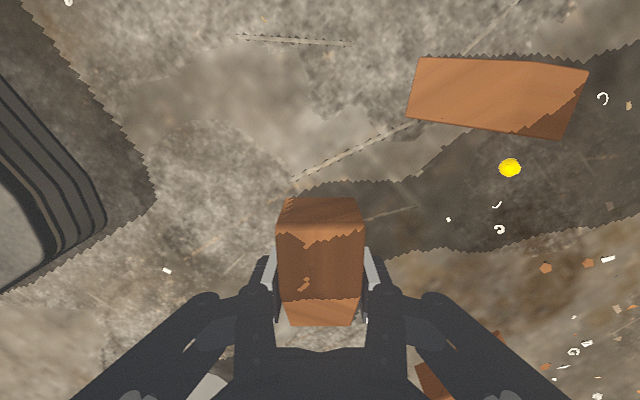

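Both pads are on the chock and the opening reads 39.4 mm. Next I'll measure the fixture from the top and wrist depth.

```bash
python3 - <<'E'
from h import *
P=pts('top0');d=np.load('pics/top0.npz');D=d['depth']
box=np.zeros(D.shape,bool);box[115:250,255:360]=1
def pca(Q):
    c=Q.mean(0);u,s,vt=np.linalg.svd(Q-c,full_matrices=False);return c,vt[0]
# liner & fence: z>0.12
Z=P[...,2]
m=(box&(Z>.118)&(D>0)).astype(np.uint8)
n,l,st,cc=cv2.connectedComponentsWithStats(m)
for i in range(1,n):
    if st[i,4]<15: continue
    Q=P[l==i]; c=Q.mean(0); r=cv2.minAreaRect((Q[:,:2]*1000).astype(np.float32))
    print(i,st[i],c.round(4),'zmax',Q[:,2].max().round(4),r)
# table top, white sides: plane
m=box&(Z>.1)&(Z<.109)&(D>0)
Q=P[m]; A=np.c_[Q[:,:2],np.ones(len(Q))]; print('plane',np.linalg.lstsq(A,Q[:,2],rcond=None)[0].round(4))
mm=cv2.morphologyEx(m.astype(np.uint8),cv2.MORPH_OPEN,np.ones((3,3)))
cv2.imwrite('pics/m.png',cv2.resize(mm[110:260,250:365]*255,(690,900),interpolation=0)[:600])
E
```

```text
3 [292 132  54  27 485] [0.7165 0.0636 0.1436] zmax 0.159 ((719.8975830078125, 62.04750061035156), (149.30970764160156, 50.53260040283203), 69.96936798095703)
5 [335 143   4   6  15] [0.7245 0.0126 0.1203] zmax 0.1233 ((724.840576171875, 12.527673721313477), (15.027070999145508, 8.4484281539917), 0.7403661608695984)
7 [ 283  153   45   35 1003] [0.6422 0.0978 0.1648] zmax 0.1776 ((647.1741943359375, 97.38172912597656), (105.25306701660156, 67.23561096191406), 72.14425659179688)
plane [ 0.0028 -0.0015  0.103 ]
```

View pics/m.png

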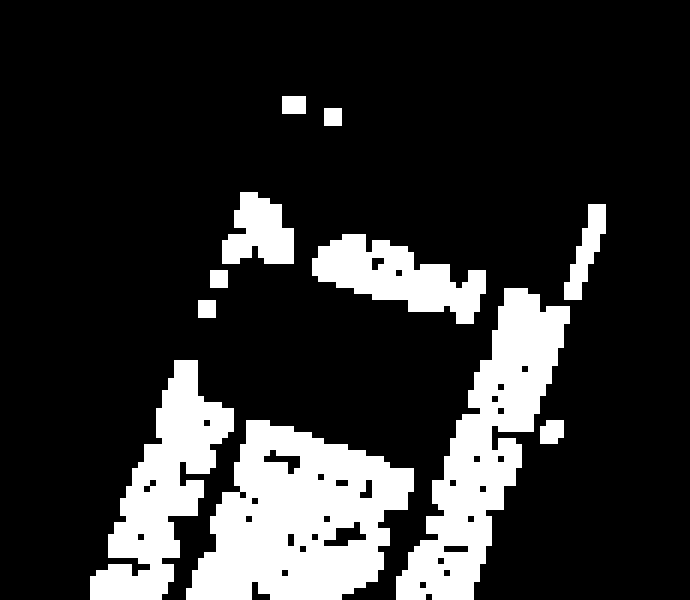

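```bash
python3 - <<'E'
from h import *
f=lambda a,b,z=.105: ray('top0',a/3+250-.33,b/3+110-.33,z)
HL,LL,HR,LR=f(140,48),f(41,306),f(305,102),f(214,364)
print(HL,LL,HR,LR)
for a,b in((LL,HL),(LR,HR)): print('x yaw',np.degrees(np.arctan2(*(b-a)[1::-1])),np.linalg.norm(b-a))
for a,b in((LR,LL),(HR,HL)): print('y yaw',np.degrees(np.arctan2(*(b-a)[1::-1])),np.linalg.norm(b-a))
# liner ridge top: fit line of per-slice
P=pts('top0');d=np.load('pics/top0.npz');D=d['depth']
b=np.zeros(D.shape,bool);b[150:200,280:330]=1
Q=P[b&(P[...,2]>.150)&(D>0)]
# cylinder fit: radius 34
from scipy.optimize import least_squares
def res(p):
    th,x0,z0=p; u=np.array([np.cos(th),np.sin(th)]) # x dir
    return np.hypot(Q[:,:2]@u-x0,Q[:,2]-z0)-.034
for z in (None,):
    r=least_squares(res,[np.radians(-18),.6,.139],loss='soft_l1',f_scale=.001);print(np.degrees(r.x[0]),r.x,np.abs(r.fun).mean(),len(Q))
th=r.x[0];v=np.array([-np.sin(th),np.cos(th)]);s=Q[:,:2]@v;print('along',np.percentile(s,[0,1,50,99,100]))
sm=(s.min()+s.max())/2; print('centre',r.x[1]*np.array([np.cos(th),np.sin(th)])+sm*v)
# fence front face/top
Q=P[b.__class__ and (P[...,2]>.146)&(P[...,2]<.162)&(P[...,0]>.67)&(P[...,0]<.8)&(P[...,1]>-.05)&(P[...,1]<.17)&(D>0)]
r2=cv2.minAreaRect((Q[:,:2]*1000).astype(np.float32));print('fence top',r2,len(Q),cv2.boxPoints(r2))
E
```

```text
[0.7863791  0.12708645 0.105     ] [0.53758852 0.21050036 0.105     ] [ 0.73529518 -0.0295937   0.105     ] [0.48675383 0.05180533 0.105     ]
x yaw -18.53514797673286 0.2624016621404536
x yaw -18.133983138452212 0.26153127440169355
y yaw 72.23820664739125 0.16663816374857585
y yaw 71.94198620848952 0.16479756391971262
-17.844496163107816 [-0.31144521  0.58693918  0.1387979 ] 0.001426694342221303 921
along [0.23838422 0.23939309 0.29089136 0.3424428  0.34364256]
centre [0.64787912 0.09715474]
fence top ((711.8760986328125, 68.05294036865234), (78.6808090209961, 144.21641540527344), 8.79202938079834) 288 [[661.9764    133.30072  ]
 [684.0196     -9.2210865]
 [761.7758      2.8051605]
 [739.7326    145.32697  ]]
```

Liner axis is at (0.648, 0.097), table x yaw is about -18.1°, and table_top is about (0.653, 0.085). That gives a set-down origin of about (0.557, 0.127). Now lifting and turning.

```bash
python3 -m jog '[[[0,0,0,0,0,-1.2,0.3],[0,0,8.5,0,0,-2.5,0.3],[0,0,8.5,0,0,-2.5,0.3],[0,0,8.5,0,0,-2.5,0.3],[0,0,8.5,0,0,-2.5,0.3],[0,0,8.5,0,0,-2.5,0.3],[0,0,8.5,0,0,-2.5,0.3],[0,0,8.5,0,0,-1.5,0.3]]]' 
python3 - <<'E'
from h import *
snap('wrist','w6');need([0.5575,.1267,.2],161.9)
E
```

```text
time_s: 6.05
eef_pos: [0.5354, -0.2588, 0.207]
tcp_rot: [0.124, 0.992, -0.0, 0.001]
ft_force: [0.7, 0.2, -1.6]
grip_width: 0.0395
shift in current axes cm [ 7.7  37.86  0.83]  in goal axes [ 9.92 37.34  0.9 ]  turn deg [-0.04  0.25  3.39] yaw now 165.29
t 6.1 pos [ 0.5358 -0.259   0.209 ] q [-25.8  10.3  11.4  90.8  -0.  -11.1] F [-0.31 -0.23  1.12] w 0.0399
```

View pics/w6.png

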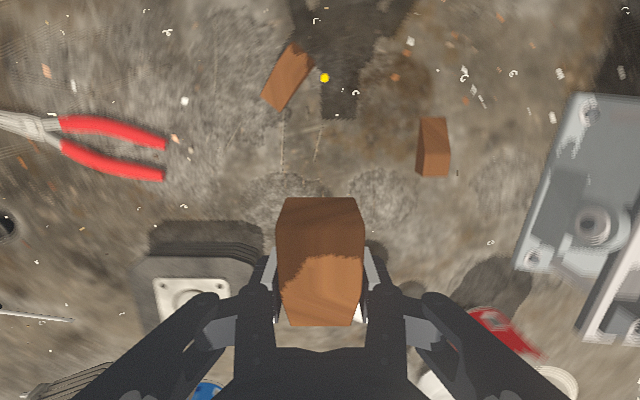

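```bash
python3 -m jog '[[[0,0,3.5,0,1,0,0.3],[0,0,0,1.2,4.5,0,0.3],[0,0,0,1.2,4.5,0,0.3],[0,0,0,1.2,4.5,0,0.3],[0,0,0,1.2,4.5,0,0.3],[0,0,0,1.2,4.5,0,0.3],[0,0,0,1.2,4.5,0,0.3],[0,0,0,1.2,4.5,0,0.3]]]' && python3 -m jog '[[[0,0,0,1.2,4,0,0.3],[0,0,0,0,0,0,0.3],[0,0,0,0,0,0,0.3],[0,0,0,0,0,0,0.3],[0,0,0,0,0,0,0.3],[0,0,0,0,0,0,0.3],[0,0,0,0,0,0,0.3],[0,0,0,0,0,0,0.3]]]' 
python3 - <<'E'
from h import *
snap('top','top7');snap('scene','sc7');snap('wrist','w7');need([0.5575,.1267,.1325],161.9)
a=cv2.imread('pics/top7.png');cv2.imwrite('pics/c7.png',cv2.resize(a[110:290,250:400],(500,600),interpolation=cv2.INTER_CUBIC))
a=cv2.imread('pics/sc7.png');cv2.imwrite('pics/c7s.png',cv2.resize(a[100:250,220:420],(800,600),interpolation=cv2.INTER_CUBIC))
E
```

```text
time_s: 6.9
eef_pos: [0.5508, 0.0785, 0.2042]
tcp_rot: [0.149, 0.989, -0.0, -0.0]
ft_force: [0.4, -0.5, -1.5]
grip_width: 0.0398
time_s: 7.7
eef_pos: [0.5518, 0.1179, 0.2043]
tcp_rot: [0.151, 0.989, -0.0, 0.0]
ft_force: [0.4, 0.7, -1.1]
grip_width: 0.0392
shift in current axes cm [-0.29  0.97  7.18]  in goal axes [-0.28  0.98  7.18]  turn deg [0.   0.   0.76] yaw now 162.66
t 7.85 pos [0.5518 0.1183 0.2043] q [12.1  6.2  6.3 90.1  0.  29.4] F [-0.58 -0.29 -1.03] w 0.0395
```

View pics/c7.png

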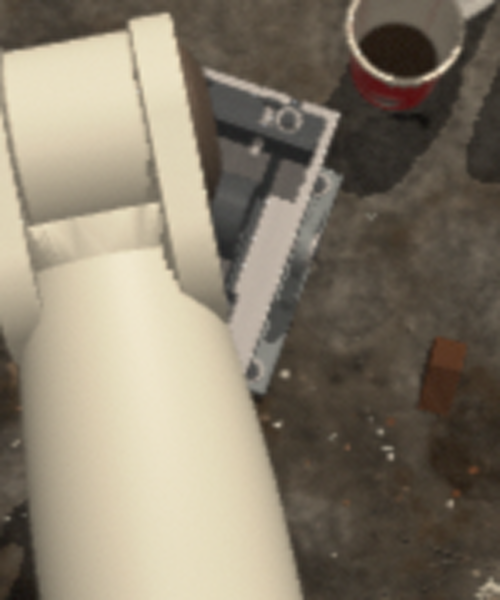

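View pics/c7s.png

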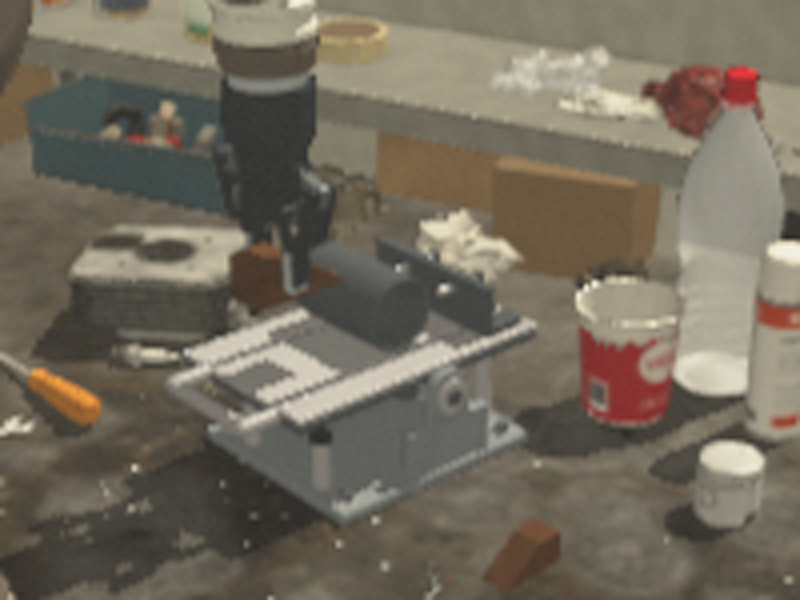

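View pics/w7.png

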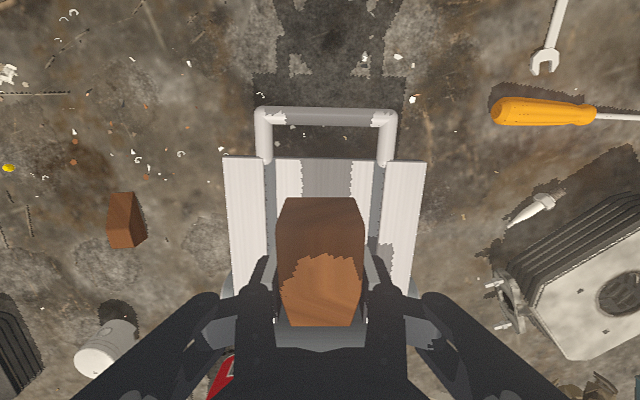

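Wrist view: the low table edge runs from (222,156) to (426,160) and the handle bar from (258,115) to (395,115). I'll use these to refine yaw, low edge and handle.

```bash
python3 - <<'E'
from h import *
a=cv2.imread('pics/w7.png');cv2.imwrite('pics/c8.png',cv2.resize(a[95:225,205:445],(800,433),interpolation=cv2.INTER_CUBIC))
E
```

```text
(no output)
```

View pics/c8.png

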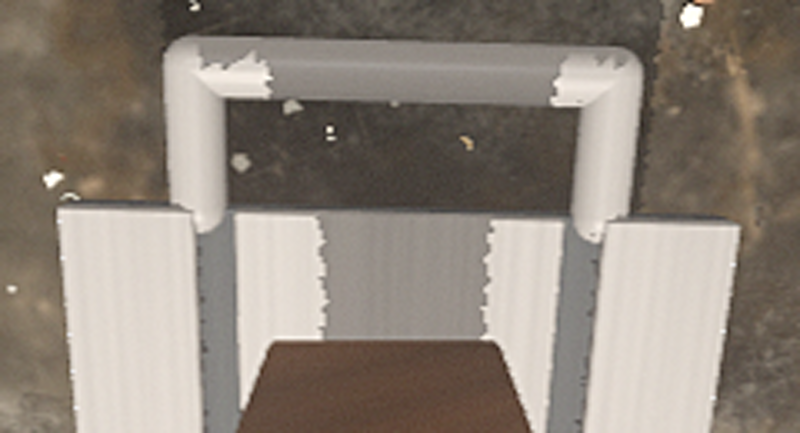

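```bash
python3 - <<'E'
from h import *
s=800/240
g=lambda a,b,z: ray('w7',(a+.5)/s-.5+205,(b+.5)/s-.5+95,z)
A=g(58,208,.105);B=g(740,226,.105);print(A,B,'y yaw',np.degrees(np.arctan2(*(B-A)[1::-1])),np.linalg.norm(B-A)); m=(A+B)/2;print('lowmid',m)
L2=g(75,433,.105);R2=g(712,433,.105);print('xyaw',np.degrees(np.arctan2(*(L2-A)[1::-1])),np.degrees(np.arctan2(*(R2-B)[1::-1])))
# handle: left/right outer sides, bar axis line
H1=g(165,68,.097);H2=g(641,78,.097);print('handle mid',(H1+H2)/2,np.linalg.norm(H2-H1),np.degrees(np.arctan2(*(H2-H1)[1::-1])))
u=np.array([np.cos(np.radians(-18)),np.sin(np.radians(-18))]);v=np.array([-u[1],u[0]])
T=m[:2]+.15*u;print('table_top',T,'liner rel',(np.array([.6479,.0972])-T)@u,(np.array([.6479,.0972])-T)@v)
E
```

```text
[0.48465648 0.05738964 0.105     ] [0.53801257 0.21299406 0.105     ] y yaw 71.07337792244613 0.16449804423564343
lowmid [0.51133452 0.13519185 0.105     ]
xyaw -19.581716696079493 -18.02965961423657
handle mid [0.48010535 0.14576403 0.097     ] 0.11323709577393462 71.43756235680259
table_top [0.653993  0.0888393] liner rel -0.008378386572489965 0.006068659629628337
```

```bash
python3 - <<'E'
from h import *
need([0.5563,.1292,.1385],161.6)
E
```

```text
shift in current axes cm [-0.11  1.18  6.58]  in goal axes [-0.08  1.18  6.58]  turn deg [0.   0.   1.06] yaw now 162.66
t 7.85 pos [0.5518 0.1183 0.2043] q [12.1  6.2  6.3 90.1  0.  29.4] F [-0.58 -0.29 -1.03] w 0.0395
```

```bash
python3 -m jog '[[[0,0,1.06,-0.1,1.18,0,0.3],[0,0,0,0,0,1.8,0.3],[0,0,0,0,0,1.8,0.3],[0,0,0,0,0,1.8,0.3],[0,0,0,0,0,1.2,0.3],[0,0,0,0,0,0,0.3],[0,0,0,0,0,0,0.3],[0,0,0,0,0,0,0.3]]]' 
python3 - <<'E'
from h import *
snap('scene','sc9');snap('wrist','w9');need([0.5563,.1292,.1325],161.6)
a=cv2.imread('pics/sc9.png');cv2.imwrite('pics/c9s.png',cv2.resize(a[130:240,250:390],(763,600),interpolation=cv2.INTER_CUBIC))
E
```

```text
time_s: 8.65
eef_pos: [0.5567, 0.1295, 0.1394]
tcp_rot: [0.16, 0.987, 0.0, 0.001]
ft_force: [1.1, 0.7, -0.8]
grip_width: 0.0392
shift in current axes cm [ 0.03 -0.04  0.68]  in goal axes [ 0.03 -0.04  0.68]  turn deg [0.04 0.07 0.01] yaw now 161.61
t 8.75 pos [0.5567 0.1295 0.1393] q [13.1  7.1  0.1 82.9  0.  31.5] F [-0.33  0.42 -1.49] w 0.0393
```

View pics/c9s.png

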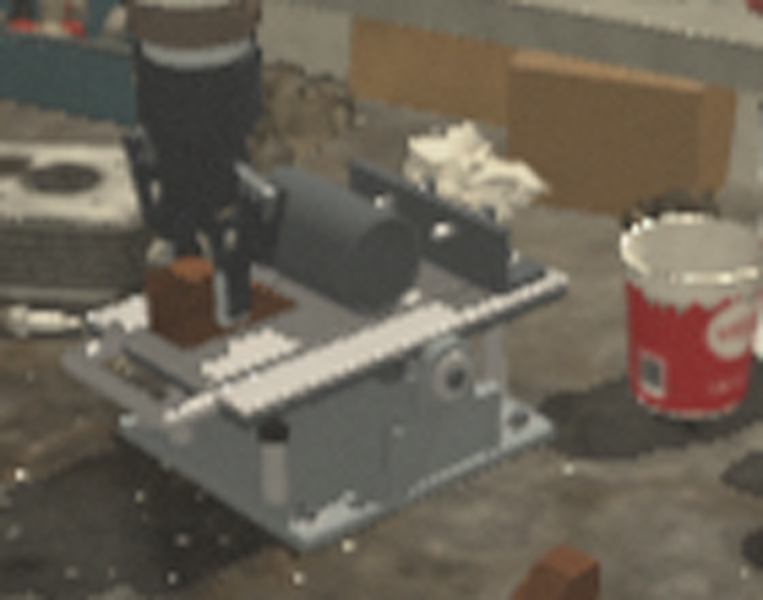

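View pics/w9.png

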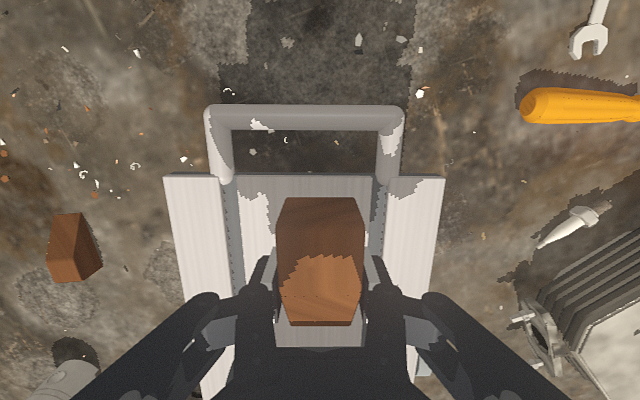

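The chock is aligned with the table (edge rows 177/178) and sits about 9 mm to +y, against the liner's +10. Lowering it now.

```bash
python3 -m jog '[[[0,0,0,0,0,0.3,0.3],[0,0,0,0,0,0.2,0.3],[0,0,0,0,0,0,0.3],[0,0,0,0,0,0,0.3],[0,0,0,0,0,0.05,0.3],[0,0,0,0,0,0,0.3],[0,0,0,0,0,0,0.3],[0,0,0,0,0,0,0.3]]]';python3 -m jog '[[[0,0,0,0,0,0.05,0.3],[0,0,0,0,0,0,0.3],[0,0,0,0,0,0,0.3],[0,0,0,0,0,0,0.3],[0,0,0,0,0,0,0.3],[0,0,0,0,0,0,0.3],[0,0,0,0,0,0,0.3],[0,0,0,0,0,0,0.3]]]' 
```

```text
time_s: 9.55
eef_pos: [0.5563, 0.1294, 0.1328]
tcp_rot: [0.16, 0.987, 0.0, 0.0]
ft_force: [0.3, 0.1, -0.9]
grip_width: 0.0398
time_s: 10.35
eef_pos: [0.5563, 0.1294, 0.1325]
tcp_rot: [0.16, 0.987, 0.0, 0.0]
ft_force: [-1.3, -0.8, 4.2]
grip_width: 0.0396
```

```bash
cat >> h.py <<'E'
def meas(n=6,yaw=-18.4):
    F=[]
    for _ in range(n):
        grab_frame('wrist'); s=env.get_state(); F.append(s['ft_force'])
    F=np.array(F);y=np.radians(yaw);u=np.array([np.cos(y),np.sin(y),0]);v=np.array([-u[1],u[0],0])
    print('t',round(s['time_s'],2),'pos',s['eef_pos'].round(5),'along u',(s['eef_pos']@u).round(5),'Fu mean',(F@u).mean().round(2),'sd',(F@u).std().round(2),'Fv',(F@v).mean().round(2),'Fz',F[:,2].mean().round(2),'w',round(s['grip_width'],4),'q6',s['joints'][5].round(3))
E
python3 -m jog '[[[0,0,0,0,0,-0.01,0.3],[0,0,0,0,0,0,0.3],[0,0,0,0,0,0,0.3],[0,0,0,0,0,0,0.3],[0,0,0,0,0,0,0.3],[0,0,0,0,0,0,0.3],[0,0,0,0,0,0,0.3],[0,0,0,0,0,0,0.3]]]';python3 -c "
from h import *
meas(8)"
```

```text
time_s: 11.15
eef_pos: [0.5563, 0.1294, 0.1325]
tcp_rot: [0.16, 0.987, 0.0, 0.0]
ft_force: [-0.8, -0.9, 5.1]
grip_width: 0.0394
t 11.55 pos [0.5563  0.12938 0.13252] along u 0.48702 Fu mean -1.0 sd 0.32 Fv -0.85 Fz 5.28 w 0.039 q6 0.55
```

```bash
python3 -m jog '[[[0,0,0,0,0,-0.03,0.3],[0,0,0,-0.25,0,0,0.3],[0,0,0,-0.3,0,0,0.3],[0,0,0,-0.3,0,0,0.3],[0,0,0,-0.3,0,0,0.3],[0,0,0,-0.3,0,0,0.3],[0,0,0,-0.25,0,0,0.3],[0,0,0,-0.15,0,0,0.3]]]';python3 -c "
from h import *
meas(8)"
```

```text
time_s: 12.35
eef_pos: [0.574, 0.1234, 0.1325]
tcp_rot: [0.16, 0.987, -0.0, -0.0]
ft_force: [-2.2, 0.5, 0.7]
grip_width: 0.0393
t 12.75 pos [0.57376 0.12349 0.13254] along u 0.50545 Fu mean 0.43 sd 0.33 Fv 0.31 Fz -0.06 w 0.0397 q6 0.533
```

```bash
python3 -m jog '[[[0,0,0,-0.15,0,0,0.3],[0,0,0,-0.15,0,0,0.3],[0,0,0,-0.15,0,0,0.3],[0,0,0,-0.15,0,0,0.3],[0,0,0,-0.15,0,0,0.3],[0,0,0,-0.15,0,0,0.3],[0,0,0,-0.15,0,0,0.3],[0,0,0,-0.15,0,0,0.3]]]';python3 -c "
from h import *
meas(6);snap('scene','sc10')
a=cv2.imread('pics/sc10.png');cv2.imwrite('pics/c10s.png',cv2.resize(a[130:240,250:390],(763,600),interpolation=cv2.INTER_CUBIC))"
```

```text
time_s: 13.55
eef_pos: [0.5853, 0.1197, 0.1327]
tcp_rot: [0.16, 0.987, -0.0, -0.0]
ft_force: [-0.1, -0.5, -0.6]
grip_width: 0.0393
t 13.85 pos [0.5852  0.11977 0.13272] along u 0.51747 Fu mean -0.14 sd 0.58 Fv 0.09 Fz -1.13 w 0.0395 q6 0.523
```

View pics/c10s.png

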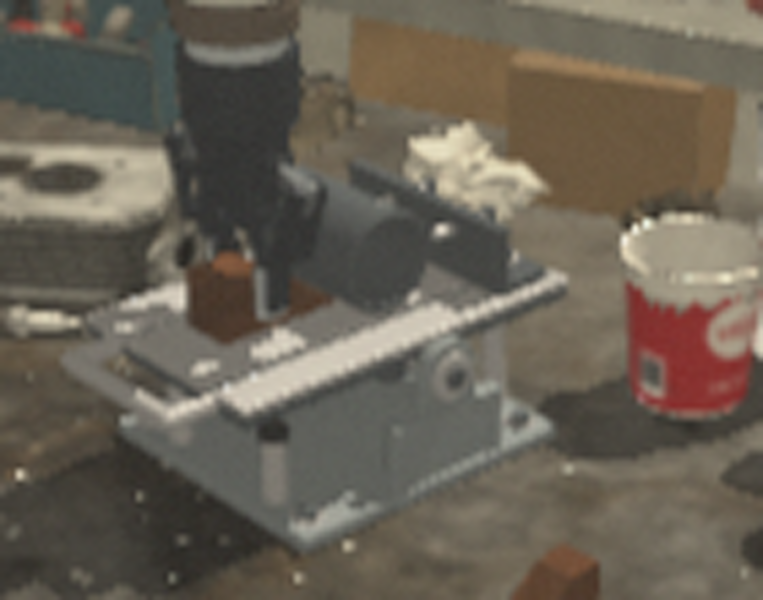

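```bash
python3 -c "
from h import *
u=np.array([np.cos(np.radians(-18.4)),np.sin(np.radians(-18.4))])
for a,b in((167,116),(229,136)):
    p=ray('top0',a/3+250-.33,b/3+110-.33,.139);print(p,p[:2]@u)
a=cv2.imread('pics/top0.png');cv2.imwrite('pics/c11.png',cv2.resize(a[120:190,280:350],(600,600),interpolation=cv2.INTER_CUBIC))"
```

```text
[0.70902814 0.09795811 0.139     ] 0.6418594084118453
[0.69095656 0.04119537 0.139     ] 0.6426288270220515
```

View pics/c11.png

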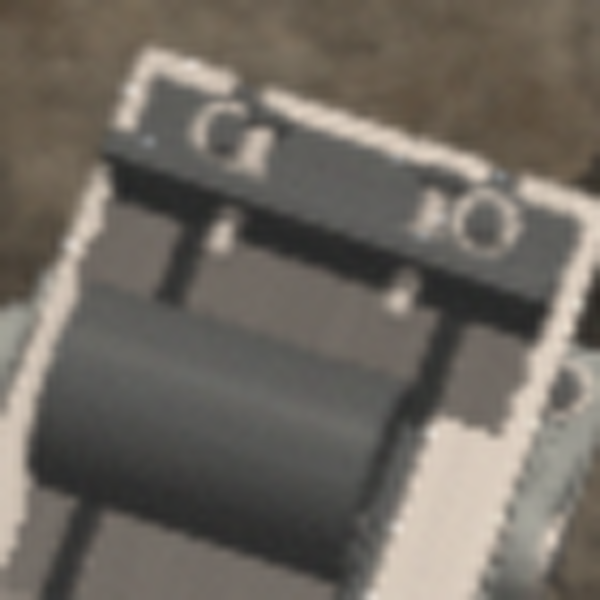

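```bash
python3 -m jog '[[[0,0,0,-0.12,0,0.015,0.3],[0,0,0,-0.12,0,0.001,0.3],[0,0,0,-0.12,0,0.001,0.3],[0,0,0,-0.12,0,0.001,0.3],[0,0,0,-0.12,0,0.001,0.3],[0,0,0,-0.12,0,0.001,0.3],[0,0,0,-0.12,0,0.001,0.3],[0,0,0,-0.12,0,0.001,0.3]]]';python3 -c "
from h import *
meas(6)"
```

```text
time_s: 14.7
eef_pos: [0.5944, 0.1167, 0.1325]
tcp_rot: [0.16, 0.987, 0.0, 0.0]
ft_force: [-1.4, 0.9, 0.6]
grip_width: 0.0394
t 15.0 pos [0.59447 0.11668 0.13256] along u 0.52725 Fu mean 0.56 sd 0.52 Fv 0.05 Fz -0.02 w 0.0395 q6 0.515
```

```bash
python3 -m jog '[[[0,0,0,-0.06,0,0.001,0.3],[0,0,0,-0.06,0,0,0.3],[0,0,0,-0.06,0,0.001,0.3],[0,0,0,-0.06,0,0,0.3],[0,0,0,-0.06,0,0.001,0.3],[0,0,0,-0.06,0,0,0.3],[0,0,0,-0.06,0,0.001,0.3],[0,0,0,-0.06,0,0,0.3]]]';python3 -c "
from h import *
meas(4);snap('scene','sc12')
a=cv2.imread('pics/sc12.png');cv2.imwrite('pics/c12s.png',cv2.resize(a[130:240,250:390],(763,600),interpolation=cv2.INTER_CUBIC))"
```

```text
time_s: 15.8
eef_pos: [0.5989, 0.1152, 0.1325]
tcp_rot: [0.16, 0.987, 0.0, -0.0]
ft_force: [-3.5, 1.2, 2.5]
grip_width: 0.0395
t 16.0 pos [0.59896 0.11522 0.13252] along u 0.53197 Fu mean -2.11 sd 0.42 Fv -0.38 Fz 3.25 w 0.0395 q6 0.511
```

View pics/c12s.png

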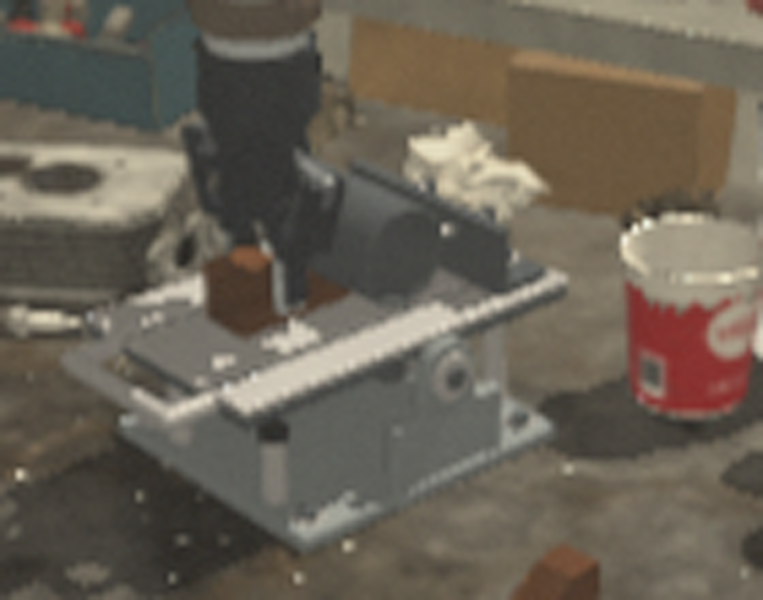

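```bash
python3 -m jog '[[[0,0,0,-0.03,0,-0.02,0.3],[0,0,0,-0.03,0,0,0.3],[0,0,0,-0.03,0,0,0.3],[0,0,0,-0.03,0,0,0.3],[0,0,0,-0.03,0,0,0.3],[0,0,0,-0.03,0,0,0.3],[0,0,0,0,0,0,0.3],[0,0,0,0,0,0,0.3]]]';python3 -c "
from h import *
meas(4)"
```

```text
time_s: 16.85
eef_pos: [0.5999, 0.1148, 0.1326]
tcp_rot: [0.16, 0.987, 0.0, -0.001]
ft_force: [-6.6, 2.0, 3.0]
grip_width: 0.0394
t 17.05 pos [0.59993 0.11486 0.13258] along u 0.53301 Fu mean -6.66 sd 0.27 Fv -0.37 Fz 3.45 w 0.0394 q6 0.51
```

The liner is now against the screws, with the push reading 6.7 N. I'll take off the down-load a little and ease up to about 8.5 N.

```bash
python3 -m jog '[[[0,0,0,0,0,-0.03,0.3],[0,0,0,0,0,0,0.3],[0,0,0,0,0,0,0.3],[0,0,0,-0.01,0,0,0.3],[0,0,0,0,0,0,0.3],[0,0,0,0,0,0,0.3],[0,0,0,0,0,0,0.3],[0,0,0,0,0,0,0.3]]]';python3 -c "
from h import *
meas(6)"
```

```text
time_s: 17.85
eef_pos: [0.6, 0.1148, 0.1326]
tcp_rot: [0.16, 0.987, 0.0, -0.001]
ft_force: [-4.9, 1.8, 1.8]
grip_width: 0.0393
t 18.15 pos [0.59996 0.11483 0.1326 ] along u 0.53305 Fu mean -6.49 sd 0.38 Fv 0.17 Fz 1.99 w 0.0397 q6 0.51
```

```bash
python3 -m jog '[[[0,0,0,0,0,-0.02,0.3],[0,0,0,-0.01,0,0,0.3],[0,0,0,0,0,0,0.3],[0,0,0,-0.01,0,0,0.3],[0,0,0,0,0,0,0.3],[0,0,0,0,0,0,0.3],[0,0,0,0,0,0,0.3],[0,0,0,0,0,0,0.3]]]';python3 -c "
from h import *
meas(6)"
```

```text
time_s: 18.95
eef_pos: [0.6, 0.1148, 0.1327]
tcp_rot: [0.16, 0.987, 0.0, -0.001]
ft_force: [-6.9, 3.5, 1.5]
grip_width: 0.0398
t 19.25 pos [0.60003 0.11481 0.13264] along u 0.53311 Fu mean -6.43 sd 0.47 Fv 0.48 Fz 1.54 w 0.0396 q6 0.509
```

```bash
python3 -m jog '[[[0,0,0,-0.01,0,0,0.3],[0,0,0,0,0,0,0.3],[0,0,0,-0.01,0,0,0.3],[0,0,0,0,0,0,0.3],[0,0,0,-0.01,0,0,0.3],[0,0,0,0,0,0,0.3],[0,0,0,0,0,0,0.3],[0,0,0,0,0,0,0.3]]]';python3 -c "
from h import *
meas(8)"
```

```text
time_s: 20.05
eef_pos: [0.6001, 0.1148, 0.1327]
tcp_rot: [0.16, 0.987, 0.0, -0.001]
ft_force: [-7.9, 3.2, 3.3]
grip_width: 0.0395
t 20.45 pos [0.60015 0.11477 0.13265] along u 0.53324 Fu mean -8.06 sd 0.46 Fv 0.59 Fz 2.09 w 0.0396 q6 0.509
```

```bash
python3 -m jog '[[[0,0,0,0,0,-0.02,0.3],[0,0,0,0,0,0,0.3],[0,0,0,0,0,-0.02,0.3],[0,0,0,0,0,0,0.3],[0,0,0,0,0,0,0.3],[0,0,0,0,0,0,0.3],[0,0,0,0,0,0,0.3],[0,0,0,0,0,0,0.3]]]';python3 -c "
from h import *
meas(8)"
```

```text
time_s: 21.25
eef_pos: [0.6002, 0.1148, 0.1327]
tcp_rot: [0.16, 0.987, -0.0, -0.001]
ft_force: [-5.8, 3.2, -0.7]
grip_width: 0.0393
t 21.65 pos [0.60018 0.11477 0.13271] along u 0.53327 Fu mean -6.33 sd 0.42 Fv 0.77 Fz -0.01 w 0.0396 q6 0.509
```

```bash
python3 -m jog '[[[0,0,0,-0.01,0,0,0.3],[0,0,0,0,0,0,0.3],[0,0,0,-0.01,0,0,0.3],[0,0,0,0,0,0,0.3],[0,0,0,-0.01,0,-0.01,0.3],[0,0,0,0,0,0,0.3],[0,0,0,0,0,0,0.3],[0,0,0,0,0,0,0.3]]]';python3 -c "
from h import *
meas(8)"
```

```text
time_s: 22.45
eef_pos: [0.6003, 0.1148, 0.1327]
tcp_rot: [0.16, 0.987, 0.0, -0.002]
ft_force: [-7.4, 3.4, 0.8]
grip_width: 0.0395
t 22.85 pos [0.60025 0.11472 0.13275] along u 0.53335 Fu mean -7.36 sd 0.23 Fv 1.11 Fz 0.39 w 0.0393 q6 0.509
```

```bash
python3 -m jog '[[[0,0,0,-0.01,0,0,0.3],[0,0,0,0,0,0,0.3],[0,0,0,-0.01,0,0,0.3],[0,0,0,0,0,0,0.3],[0,0,0,0,0,0,0.3],[0,0,0,0,0,0,0.3],[0,0,0,0,0,0,0.3],[0,0,0,0,0,0,0.3]]]';python3 -c "
from h import *
meas(10)"
```

```text
time_s: 23.65
eef_pos: [0.6003, 0.1147, 0.1328]
tcp_rot: [0.16, 0.987, 0.0, -0.002]
ft_force: [-8.6, 3.7, -0.3]
grip_width: 0.0396
t 24.15 pos [0.60033 0.11475 0.13277] along u 0.53342 Fu mean -8.14 sd 0.35 Fv 0.55 Fz 0.71 w 0.0394 q6 0.509
```

```bash
python3 -m jog '[[[0,0,0,-0.005,0,0,0.3],[0,0,0,0,0,0,0.3],[0,0,0,0,0,0,0.3],[0,0,0,0,0,0,0.3],[0,0,0,0,0,0,0.3],[0,0,0,0,0,0,0.3],[0,0,0,0,0,0,0.3],[0,0,0,0,0,0,0.3]]]';python3 -c "
from h import *
meas(10);snap('scene','sc13');snap('wrist','w13')
a=cv2.imread('pics/sc13.png');cv2.imwrite('pics/c13s.png',cv2.resize(a[130:240,250:390],(763,600),interpolation=cv2.INTER_CUBIC))"
```

```text
time_s: 24.95
eef_pos: [0.6003, 0.1147, 0.1328]
tcp_rot: [0.16, 0.987, 0.0, -0.002]
ft_force: [-7.7, 3.6, 0.1]
grip_width: 0.0396
t 25.45 pos [0.60032 0.1147  0.13277] along u 0.53342 Fu mean -8.52 sd 0.24 Fv 0.79 Fz 0.48 w 0.0395 q6 0.509
```

View pics/c13s.png

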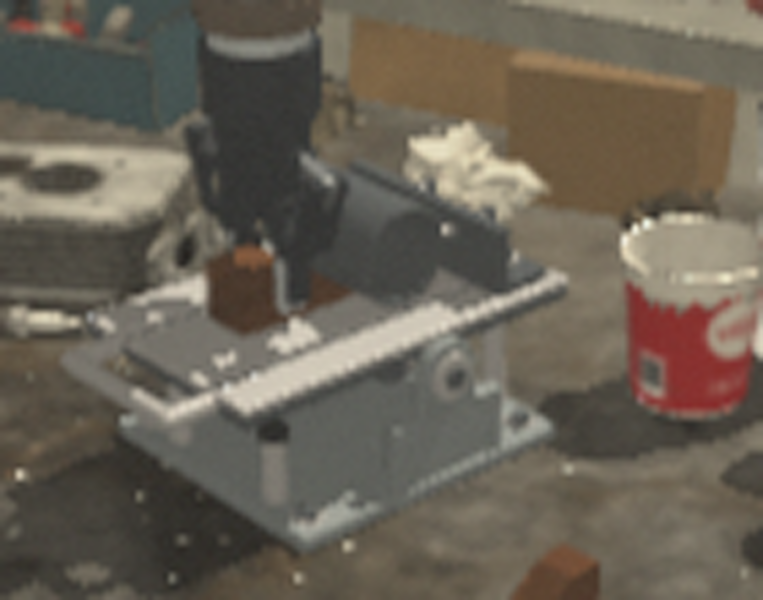

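View pics/w13.png

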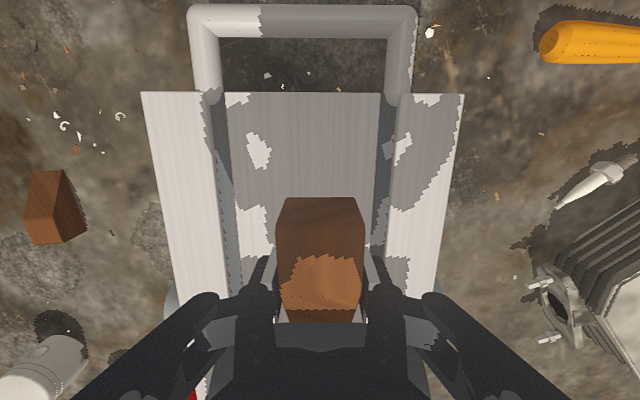

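Push is holding at 8.5 N and the liner is at the screws. Releasing, then rising.

```bash
python3 -m jog '[[[0,0,0,0,0,0,0.5],[0,0,0,0,0,0,0.6],[0,0,0,0,0,0,0.7],[0,0,0,0,0,0,0.8],[0,0,0,0,0,0,0.85],[0,0,0,0,0,0,0.85],[0,0,0,0,0,0,0.85],[0,0,0,0,0,0,0.85]]]';python3 -c "
from h import *
meas(3);snap('wrist','w14')"
```

```text
time_s: 26.35
eef_pos: [0.6017, 0.1143, 0.1336]
tcp_rot: [0.16, 0.987, 0.0, 0.0]
ft_force: [-0.2, -0.6, -0.2]
grip_width: 0.0721
t 26.5 pos [0.60165 0.1143  0.13364] along u 0.53481 Fu mean 0.65 sd 0.08 Fv 0.23 Fz 0.06 w 0.0725 q6 0.509
```

View pics/w14.png

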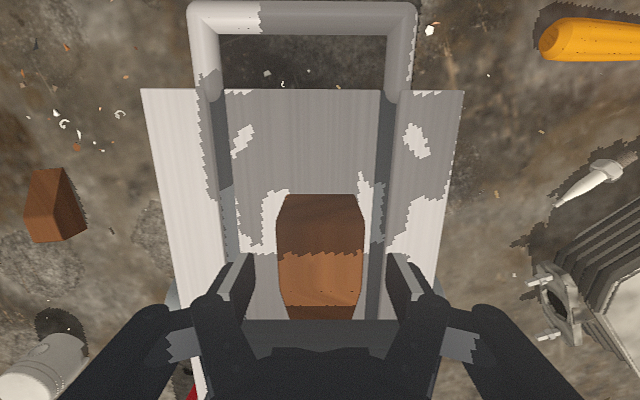

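The chock is standing free between the open pads and the fingers are clear. Rising.

```bash
python3 -m jog '[[[0,0,0,0,0,-0.5,0.85],[0,0,0,0,0,-1.5,0.85],[0,0,0,0,0,-2,0.85],[0,0,0,0,0,-2.5,0.85],[0,0,0,0,0,-2.5,0.85],[0,0,0,1,0,-1,0.85],[0,0,0,3,0,0,0.85],[0,0,0,4,0,0,0.4]]]';python3 -c "
from h import *
need([.480,.1457,.16],161.6)"
```

```text
time_s: 27.35
eef_pos: [0.5252, 0.1396, 0.2335]
tcp_rot: [0.16, 0.987, 0.0, 0.0]
ft_force: [0.1, -0.1, 1.1]
grip_width: 0.0597
shift in current axes cm [ 4.48 -0.85  7.35]  in goal axes [ 4.48 -0.84  7.35]  turn deg [ 0.01  0.01 -0.06] yaw now 161.54
t 27.35 pos [0.5252 0.1396 0.2335] q [14.9  3.7  6.9 93.1  0.  33.3] F [ 0.12 -0.12  1.15] w 0.0597
```

```bash
python3 -m jog '[[[0,0,0,2.2,-0.4,0,0],[0,0,0,2.2,-0.4,0,0],[0,0,0,0,0,2,0],[0,0,0,0,0,2,0],[0,0,0,0,0,2,0],[0,0,0,0,0,1.2,0],[0,0,0,0,0,0,0],[0,0,0,0,0,0,0]]]';python3 -c "
from h import *
snap('wrist','w15');snap('scene','sc15');snap('top','top15')
need([.480,.1457,.16],161.6)
a=cv2.imread('pics/sc15.png');cv2.imwrite('pics/c15s.png',cv2.resize(a[130:240,250:390],(763,600),interpolation=cv2.INTER_CUBIC))"
```

```text
time_s: 28.15
eef_pos: [0.4814, 0.1459, 0.1623]
tcp_rot: [0.16, 0.987, 0.0, 0.0]
ft_force: [0.5, -0.2, 0.9]
grip_width: -0.0003
shift in current axes cm [ 0.17 -0.08  0.27]  in goal axes [ 0.17 -0.08  0.27]  turn deg [0.05 0.07 0.  ] yaw now 161.6
t 28.3 pos [0.4819 0.146  0.1627] q [16.9 -2.3 -7.1 85.2 -0.  35.2] F [-0.25 -0.25 -0.19] w 0.0004
```

View pics/w15.png

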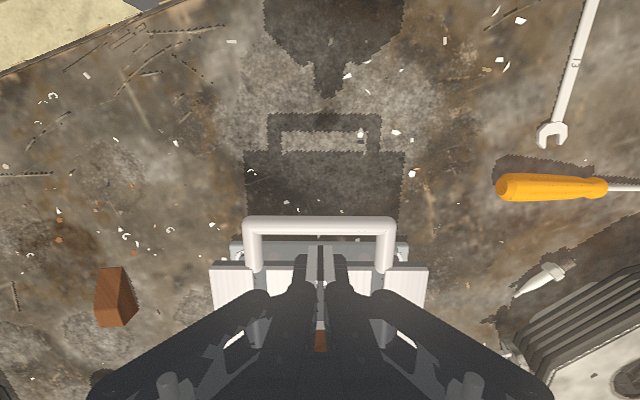

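View pics/c15s.png

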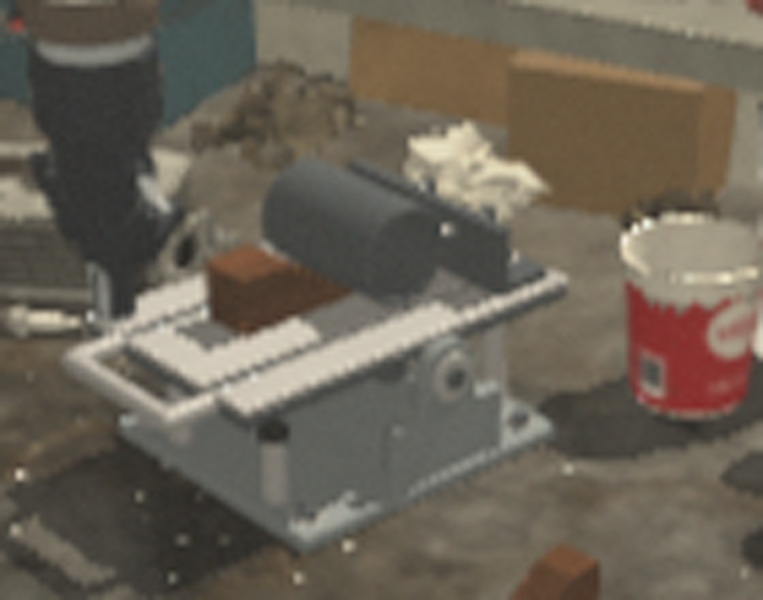

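```bash
python3 -c "
from h import *
p=ray('w15',319.5,226.5,.098);print(p);need([p[0],p[1],.127],161.6)
# top: liner/chock centres now
P=pts('top15');D=np.load('pics/top15.npz')['depth'];a=cv2.imread('pics/top15.png');cv2.imwrite('pics/c15t.png',cv2.resize(a[110:260,250:400],(600,600),interpolation=cv2.INTER_CUBIC))"
```

```text
[0.4807535  0.14613551 0.098     ]
shift in current axes cm [ 0.12 -0.02  3.57]  in goal axes [ 0.11 -0.02  3.57]  turn deg [0.05 0.07 0.  ] yaw now 161.6
t 28.3 pos [0.4819 0.146  0.1627] q [16.9 -2.3 -7.1 85.2 -0.  35.2] F [-0.25 -0.25 -0.19] w 0.0004
```

View pics/c15t.png

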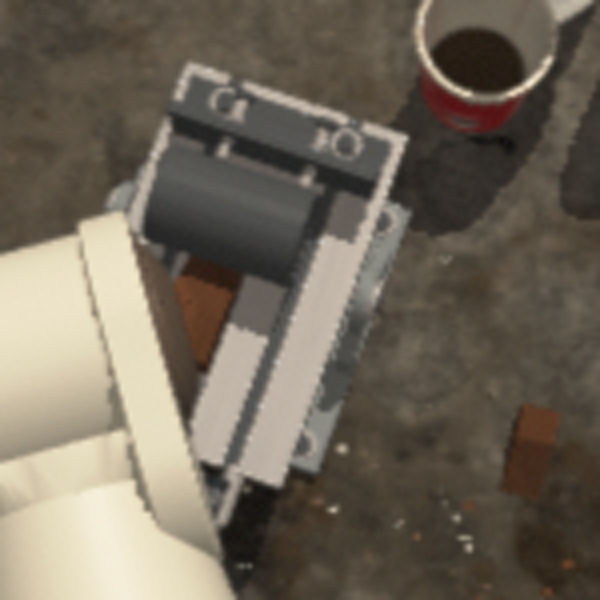

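The liner's far side meets both screw tips at (225,148) and (308,175), with the chock under its low side. Now pressing the handle, slowly.

```bash
python3 -m jog '[[[0,0,0,0.1,0,0.6,0],[0,0,0,0,0,0.8,0],[0,0,0,0,0,0.8,0],[0,0,0,0,0,0.6,0],[0,0,0,0,0,0.4,0],[0,0,0,0,0,0.3,0],[0,0,0,0,0,0.2,0],[0,0,0,0,0,0.2,0]]]';python3 -m jog '[[[0,0,0,0,0,0.2,0],[0,0,0,0,0,0.2,0],[0,0,0,0,0,0.2,0],[0,0,0,0,0,0.2,0],[0,0,0,0,0,0.2,0],[0,0,0,0,0,0.2,0],[0,0,0,0,0,0.2,0],[0,0,0,0,0,0.2,0]]]'; python3 -c "
from h import *
meas(2);snap('scene','sc16')
a=cv2.imread('pics/sc16.png');cv2.imwrite('pics/c16s.png',cv2.resize(a[130:240,250:390],(763,600),interpolation=cv2.INTER_CUBIC))"
```

```text
time_s: 29.1
eef_pos: [0.4806, 0.1462, 0.1227]
tcp_rot: [0.16, 0.987, 0.0, 0.0]
ft_force: [-1.7, 0.1, 7.1]
grip_width: 0.0001
time_s: 29.9
eef_pos: [0.4802, 0.1464, 0.1073]
tcp_rot: [0.16, 0.987, 0.0, -0.0]
ft_force: [-4.5, 1.3, 5.9]
grip_width: 0.0
t 30.0 pos [0.48025 0.14642 0.10708] along u 0.40948 Fu mean -2.66 sd 1.1 Fv 0.27 Fz 4.63 w 0.0002 q6 0.616
```

View pics/c16s.png

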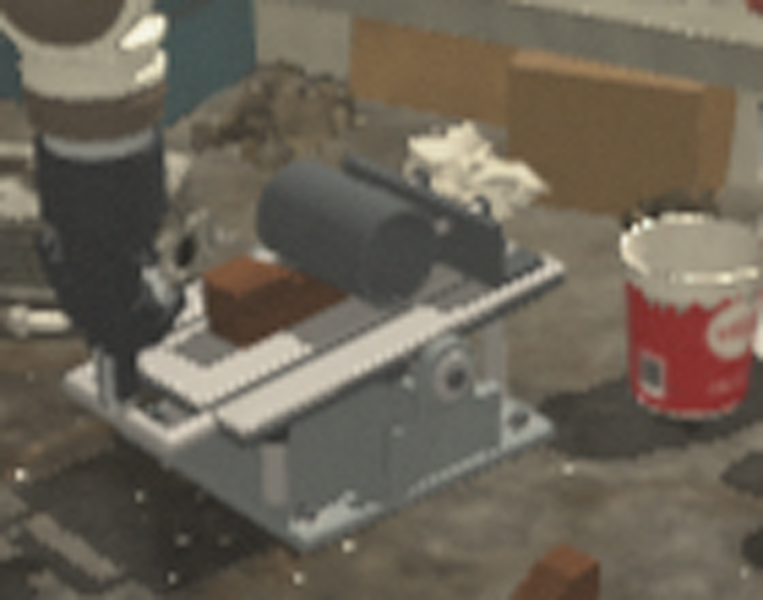

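The table is turning with the liner and chock steady. Continuing.

```bash
python3 -m jog '[[[0,0,0,0,0,0.2,0],[0,0,0,0,0,0.2,0],[0,0,0,0,0,0.2,0],[0,0,0,0,0,0.2,0],[0,0,0,0,0,0.2,0],[0,0,0,0,0,0.2,0],[0,0,0,0,0,0.2,0],[0,0,0,0,0,0.2,0]]]';python3 -m jog '[[[0,0,0,0,0,0.15,0],[0,0,0,0,0,0.15,0],[0,0,0,0,0,0.15,0],[0,0,0,0,0,0.15,0],[0,0,0,0,0,0.15,0],[0,0,0,0,0,0.15,0],[0,0,0,0,0,0.1,0],[0,0,0,0,0,0.1,0]]]'; python3 -c "
from h import *
meas(2)"
```

```text
time_s: 30.85
eef_pos: [0.4805, 0.1463, 0.0911]
tcp_rot: [0.16, 0.987, 0.0, 0.0]
ft_force: [-3.7, 0.5, 6.4]
grip_width: -0.0001
time_s: 31.65
eef_pos: [0.4812, 0.1462, 0.0804]
tcp_rot: [0.16, 0.987, 0.0, 0.001]
ft_force: [-0.3, -1.2, 5.4]
grip_width: -0.0003
t 31.75 pos [0.48115 0.14614 0.08025] along u 0.41042 Fu mean 0.34 sd 0.32 Fv -0.5 Fz 3.58 w -0.0002 q6 0.616
```

```bash
python3 -m jog '[[[0,0,0,0,0,0.1,0],[0,0,0,0,0,0.1,0],[0,0,0,0,0,0.1,0],[0,0,0,0,0,0.1,0],[0,0,0,0,0,0.05,0],[0,0,0,0,0,0.05,0],[0,0,0,0,0,0,0],[0,0,0,0,0,0,0]]]'; python3 -c "
from h import *
meas(2)"
```

```text
time_s: 32.55
eef_pos: [0.4816, 0.146, 0.0754]
tcp_rot: [0.16, 0.987, 0.0, 0.001]
ft_force: [2.4, -1.9, 5.4]
grip_width: -0.0
t 32.65 pos [0.48158 0.14602 0.07544] along u 0.41087 Fu mean 3.59 sd 0.4 Fv -1.04 Fz 5.54 w 0.0001 q6 0.616
```

```bash
python3 -m jog '[[[0,0,0,0,0,0.05,0],[0,0,0,0,0,0.05,0],[0,0,0,0,0,0.05,0],[0,0,0,0,0,0.05,0],[0,0,0,0,0,0.05,0],[0,0,0,0,0,0,0],[0,0,0,0,0,0,0],[0,0,0,0,0,0,0]]]'; python3 -c "
from h import *
meas(2)"
```

```text
time_s: 33.45
eef_pos: [0.4818, 0.1461, 0.0749]
tcp_rot: [0.16, 0.987, 0.0, 0.002]
ft_force: [-3.8, -4.6, 22.7]
grip_width: 0.0001
t 33.55 pos [0.48175 0.14605 0.07495] along u 0.41102 Fu mean -2.21 sd 0.53 Fv -5.39 Fz 22.01 w -0.0001 q6 0.616
```

It's on the stop: 22 N with almost no further travel. Lifting straight off.

```bash
python3 -m jog '[[[0,0,0,0,0,-0.2,0],[0,0,0,0,0,-0.4,0],[0,0,0,0,0,-1,0],[0,0,0,0,0,-2,0],[0,0,0,1,0,-2.5,0],[0,0,0,2,0,-2.5,0],[0,0,0,2,0,-2.5,0],[0,0,0,2,0,-2.5,0]]]';python3 -m jog '[[[0,0,0,2,-4,0,0],[0,0,0,2,-4,0,0],[0,0,0,0,-4.5,0,0],[0,0,0,0,-4.5,0,0],[0,0,0,0,-4.5,0,0],[0,0,0,0,-4.5,0,0],[0,0,0,0,-4.5,0,0],[0,0,0,0,0,0,0]]]'; python3 -c "
from h import *
meas(3);snap('scene','sc17');snap('top','top17')
a=cv2.imread('pics/sc17.png');cv2.imwrite('pics/c17s.png',cv2.resize(a[130:240,250:390],(763,600),interpolation=cv2.INTER_CUBIC))
a=cv2.imread('pics/top17.png');cv2.imwrite('pics/c17t.png',cv2.resize(a[110:260,250:400],(600,600),interpolation=cv2.INTER_CUBIC))
P=pts('top17');D=np.load('pics/top17.npz')['depth']
b=np.zeros(D.shape,bool);b[140:235,262:345]=1
u=np.array([np.cos(np.radians(-18.4)),np.sin(np.radians(-18.4))]);v=np.array([-u[1],u[0]]);T=np.array([.6535,.0867])
Q=P[b&(D>0)];X=(Q[:,:2]-T)@u;Y=(Q[:,:2]-T)@v
m=(X<-80)&(X>-140)&(abs(Y)<80)&(Q[:,2]<.115)&(Q[:,2]>.05)
m=(X<-.09)&(X>-.14)&(Y<-.03)&(Y>-.08)&(Q[:,2]>.04);print(m.sum(),'tilt',np.polyfit(X[m],Q[m,2],1))
m=(X<-.0)&(X>-.14)&(Y<-.055)&(Y>-.08)&(Q[:,2]>.04);print(m.sum(),'tilt',np.polyfit(X[m],Q[m,2],1))
"
```

```text
time_s: 34.35
eef_pos: [0.4131, 0.1683, 0.2093]
tcp_rot: [0.16, 0.987, -0.0, -0.0]
ft_force: [1.1, 1.3, 0.3]
grip_width: -0.0001
time_s: 35.15
eef_pos: [0.2778, -0.1129, 0.2086]
tcp_rot: [0.165, 0.986, -0.001, 0.0]
ft_force: [-0.3, 0.9, 0.2]
grip_width: -0.0001
t 35.3 pos [ 0.27983 -0.10851  0.20836] along u 0.29978 Fu mean -0.04 sd 0.11 Fv 0.18 Fz -0.28 w -0.0001 q6 -0.048
323 tilt [0.26343784 0.10433818]
460 tilt [0.26472803 0.10577482]
```

View pics/c17s.png

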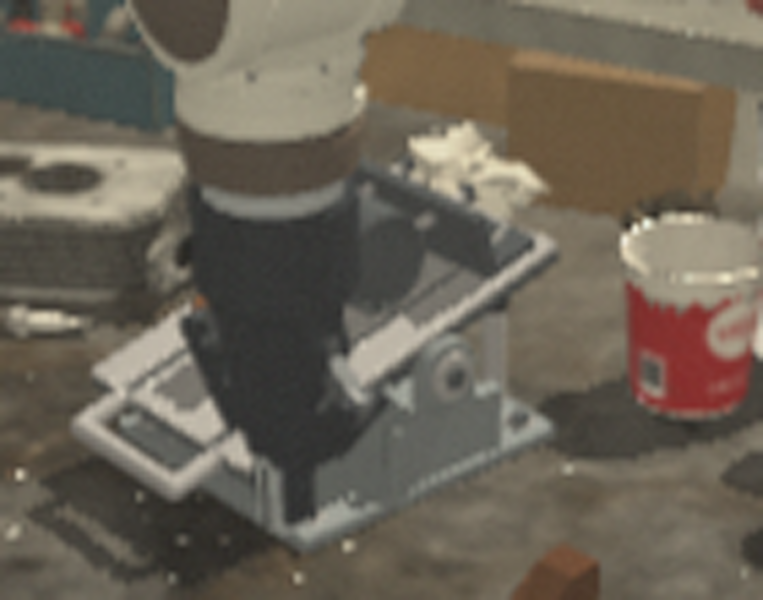

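View pics/c17t.png

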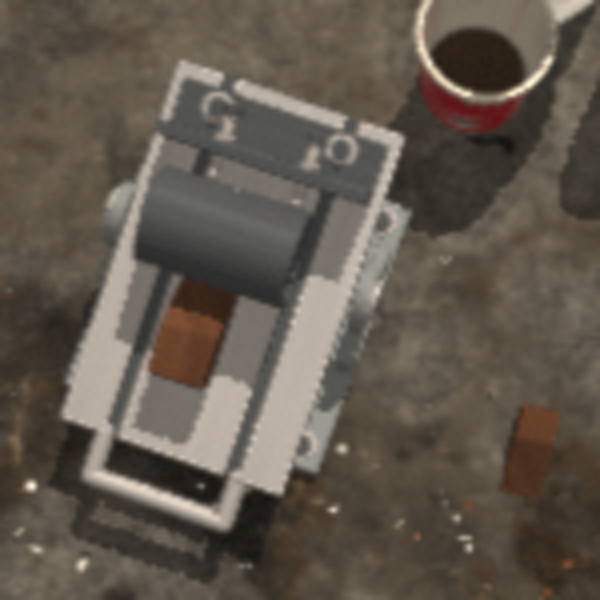

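```bash
python3 -c "
from h import *
from scipy.optimize import least_squares
def fit(fn,box,zt):
    P=pts(fn);D=np.load('pics/'+fn+'.npz')['depth'];b=np.zeros(D.shape,bool);b[box[0]:box[1],box[2]:box[3]]=1
    Q=P[b&(P[...,2]>zt)&(D>0)];th=np.radians(-18.4);u=np.array([np.cos(th),np.sin(th)]);v=np.array([-u[1],u[0]])
    r=least_squares(lambda p:np.hypot(Q[:,:2]@u-p[0],Q[:,2]-p[1])-.034,[.6,.139],loss='soft_l1',f_scale=.001)
    s=Q[:,:2]@v;k=np.hypot(Q[:,:2]@u-r.x[0],Q[:,2]-r.x[1])<.037
    print(fn,r.x.round(4),len(Q),'along',s[k].min().round(4),s[k].max().round(4));return r.x
a=fit('top0',(150,200,280,330),.15)
a=fit('top15',(146,182,285,332),.155)
b=fit('top17',(150,187,282,330),.155)
u0=.5929
t=.26;d=a-np.array([u0,.08]);print('expected',u0+d[0]*np.cos(t)-d[1]*np.sin(t),.08+d[0]*np.sin(t)+d[1]*np.cos(t))
"
python3 -m jog '[[[0,0,0,0,-4,0,0],[0,0,0,0,-4,0,0],[0,0,0,0,-4,0,0],[0,0,0,0,-4,0,0],[0,0,0,0,0,0,0],[0,0,0,0,0,0,0],[0,0,0,0,0,0,0],[0,0,0,0,0,0,0]]]'
python3 -c "
from h import *
snap('scene','sc18');snap('top','top18')
a=cv2.imread('pics/sc18.png');cv2.imwrite('pics/c18s.png',cv2.resize(a[130:240,250:390],(763,600),interpolation=cv2.INTER_CUBIC))"
```

```text
top0 [0.5841 0.1388] 921 along 0.2441 0.3493
top15 [0.6031 0.1393] 925 along 0.2441 0.3493
top17 [0.5886 0.1397] 948 along 0.2441 0.3498
expected 0.5875097383344648 0.13987890221135832
time_s: 36.2
eef_pos: [0.2303, -0.2593, 0.2082]
tcp_rot: [0.158, 0.987, -0.0, 0.0]
ft_force: [0.5, 0.0, 0.4]
grip_width: 0.0003
```

View pics/c18s.png

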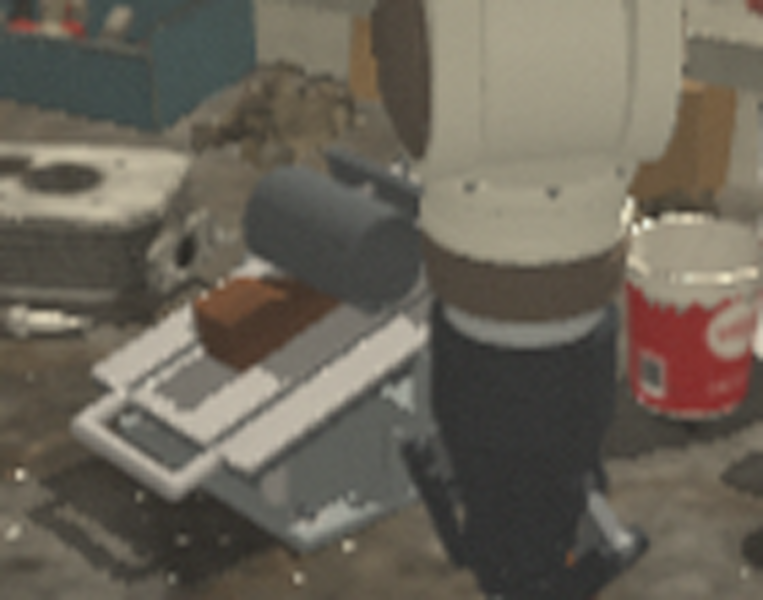

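View pics/top18.png

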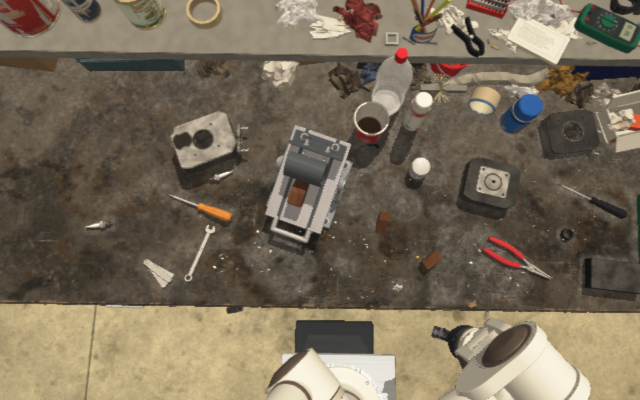

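```bash
python3 -c "
from h import *
print(order.job_done())"
```

```text
the job is handed in; nothing more can be done
None
```

The job is handed in, at about 36 s of the 72 s allowed. The largest wedge chock is home under the liner, and the table is tilted down onto its stop.

- **Chock:** I set it flat on the level table in front of the liner, about 1 mm off the liner's middle. I then slid it in, thin end first, until the liner met both stop screws. The push along the table, measured at the wrist and averaged, ended at 8.5 N. No reading came near 12 N. This is the push at the wrist; the liner's own load was not measured, and table friction means the liner took somewhat less.
- **Table:** I pressed the handle until the force rose to 22 N with almost no further travel. The camera depth then gave a tilt of about 0.26 rad, which is the stop.
- **Liner after tilting:** its axis measured within about 1 mm of where it should be if still against the screws. It was slightly toward the fence side, and the difference is within camera accuracy. The screw tips themselves were partly hidden in that last view, so contact was judged from the position.
- **Surroundings:** the piston, spanner and spark plug looked unmoved in the last top view. The arm was clear of everything at hand-in.

One disagreement showed up: the top and wrist cameras put the table about 4 mm apart sideways. I used the middle of the two and confirmed the chock's position against the table edges.

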